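# Chock the rear casting ring, then drop the gate to roll out the front one

### The job

Let the front steel casting ring roll down the sloping rack into its bay, while the rear ring stays where it is. First lift the plaster cast out of the bay and set it upright on the steel tray, and slide the low ridged chock bar from the landing in between the two rings, nose right up to the back fence; only then push the gate lever fully down. Do not touch the rings yourself, leave the chock in place and leave everything else where it stands.

Things in the scene. Friction and masses are not known exactly. Their poses are not given: they have to be found in the camera images.
- rack: Fixed light-metal sloping rack on the counter, about 185 mm across (x), 300 mm long (y). Origin: on the counter, under the gate line; z up, +y downhill, +x across, to the upright back fence (inner face x = 70 mm, 40 mm above the deck). The front (-x) is open. Deck: x -45 to 70, y -156 to 36 mm, falling 0.105 rad (6 degrees) along +y, its top at z = 30 mm at y = 0.
- slot_end (a point): Where deck, back fence and the line half-way between the rings meet: (70, -72, 37.6) mm in the rack's frame. The chock slides along the rack's +x towards it. A landing in the plane of the deck (same slope) juts to the front at this gap, x -110 to -40, y -103 to -42 mm; the chock can be laid there first.
- bay (a point): Centre of the floor of the level bay at the rack's lower end: (26, 79, 10) mm in the rack's frame. The bay runs y 36 to 123 mm, x -45 to 70 mm, floor at z = 10 mm, 16 mm below the deck's end; open at the front, end stop 42 mm and back fence 30 mm high above the counter.
- gate (a joint): Hinge of the drop gate, rad: 0 = flap upright, square to the deck (shut), 1.57 = fully down, flat in the deck. Hinge line along the rack's x at y = 0, z = 27 mm. The flap stands 20 mm above the deck and holds the front ring. Lever and flap are one piece: push the lever top downhill (+y, then down). The stiff hinge (0.12 N m, 2 N at the top) stays where it is left.
- lever_top (a point): Top end of the gate lever, 82 mm from the hinge line, at rack x = -67 mm in front of the deck, parallel to the flap (upright when shut, about 109 mm above the counter). Black grip 22 mm wide (rack x), 10 mm thick, 26 mm long; below it a flat steel bar 10 mm wide, 6 mm thick.
- front_ring_center (a point): Centre of the front (lower) casting ring: a steel cylinder, 70 mm diameter, 80 mm long, filled with plaster, lying with its axis along the rack's x, from about x = -14 to +66 mm, resting against the gate. 0.25 to 0.5 kg. Do not touch.
- rear_ring_center (a point): Centre of the rear (upper) casting ring, the same size, lying uphill against the front ring. Do not touch. Under the touching rings a gap with curved sides remains over the deck: 31 mm wide at 6 mm height, 14 mm wide at 14 mm height.
- chock_nose (a point): Nose of the chock, 3 mm above its underside. The chock is a loose black bar 122 mm long, 22 mm wide at the foot (6 mm high), with a ridge 15 mm high, pointed at the nose; its +x points from the tail to the nose, z up. About 0.14 kg.
- chock_grip (a point): Middle of the chock's upright grip: 107 mm behind the nose along the chock's x (15 mm from the tail), 31 mm above the underside. The grip is a block 16 mm thick across the bar, 22 mm along it, its top 46 mm above the underside. The clear height for fingers is from the ridge (z = 15 mm) up.
- thick_bar: Loose black bar of the same length with a similar grip, but 30 mm square: too thick to go between the rings. Origin: centre of its underside; its +x points to the nose. Not to be used: leave it.
- cast_center (a point): Centre of the loose plaster cast (white dental arch model) that stands in the bay: 53 mm (its x) by 68 mm (its y), 29 mm high, the point 14.5 mm above its underside. The base, 16 mm high, is the part to grip, across its 53 mm; the teeth above it give no hold. 85 g.
- tray: Fixed steel instrument tray on the counter, 118 mm (x) by 208 mm (y), rim 15 mm high; flat floor 98 by 188 mm, 2 mm above the counter. Origin: centre of its underside.
- jar_tall: White jar, 63 mm diameter, 58 mm high; origin centre of underside. Bystander.
- jar_flat: Flat jar, 51 mm diameter, 24 mm high; origin centre of underside. Bystander.
- beaker: Clear beaker, 72 mm diameter, 58 mm high; origin centre of underside. Bystander.
- brown_bottle: Brown bottle, 43 mm diameter, 92 mm high; origin centre of underside. Bystander.
- white_bottle: White bottle, 55 mm diameter, 128 mm high; origin centre of underside. Bystander.
- bur_stand: Round stand with small grinding points, 69 mm diameter, 50 mm high; origin centre of underside. Bystander.
- bowl: Rubber mixing bowl, 119 mm diameter, 67 mm high; origin centre of underside. Bystander.
- front_ring: The front casting ring itself; origin at its centre, x along its axis (see its centre point).
- rear_ring: The rear casting ring itself; origin at its centre, x along its axis (see its centre point).
- chock: The chock bar itself; origin: centre of its underside, 61 mm behind the nose.
There are look-alikes about, which are no part of the job. Leave any brown look-alike of the part that bears cast_center alone.

How it is judged:
By the outcome, as a careful person would: the job done as asked, in the order asked, and still so for the second after the job is handed in, with the robot touching nothing.
It also fails if it takes over 72 s, if anything falls off the work surface, if the arm or the gripper's body presses on something with over 40 N, if the wrist force passes 120 N, or if a joint passes its speed limit or range.

### The arm

A 6-joint arm with a two-finger parallel gripper is mounted at the origin on a cart in front of the work surface, level with it; the furniture and walls round the work are solid. World frame = base frame: x ahead of the robot, y to its left, z up, the work surface at z = 0. Lengths are in mm, angles in rad, forces in N, time in s.
With the tool pointing down it reaches from about 275 to 1000 mm from the base axis. Payload 8.4 kg.
Tool frame: the origin (TCP) lies at the very end of the fingers, on their centre line; the grasp point (between the pads) lies 19 mm behind it; x points along the fingers, y is the direction in which the jaws open and shut, and the axes are right-handed (so a half turn about x gives the same grasp; the last joint's range is limited). The gripper opens to 85 mm and grips with 20 to 120 N. Pads are 22 mm wide; open, the fingers measure 114 mm over their backs; the gripper's body (76 mm by 85 mm) begins 54 mm behind the grasp point. The pads swing forward as they close: fully open they stand 13 mm farther back than shut.
Start: joints at [-1.221, 0.353, 1.633, -0, 1.155, -0.002], TCP at [215.366, -586.724, 203.081] pointing down, gripper open.
Joint ranges: [-2.63, 2.63], [-0.92, 2.1], [0.06, 2.66], [-1.3, 4.44], [0, 2.69], [-3.02, 3.02]. Speed limits (rad/s): [2.22, 2.22, 2.79, 3.14, 3.14, 3.14].

### API

Orientations are given as [roll, pitch, yaw] about the fixed x, y, z axes, in that order (R = Rz(yaw) Ry(pitch) Rx(roll)).
In Python, from rig import r, grab_frame, camera_params, sign_off gives the robot as it stands.
- The arm moves only by the tool drive_tool, never from a script. Its argument "rows" is one flat list of numbers, 7 for each row, row after row: the shift along the tool's x, y, z in mm, then the turn, a rotation vector about the tool's x, y, z in degrees, then the opening in per cent of the stroke, from 0 (shut) to 100 (fully open). In form: [x, y, z, rx, ry, rz, fingers, x, y, z, rx, ry, rz, fingers, ...]. A call has 1 to 10 rows; each row is the pose to reach, as a shift and turn from the pose measured when the call began, along the tool's axes at that moment; what a row does not reach only later rows make up. A row lasts 1/8 s, in which the tool goes at most 62.5 mm and 10.7 degrees, less where a joint would pass 70% of its speed; a pose out of reach is approached as far as the arm can. A call with a gripper value outside its range is refused whole. The fingers move at their own pace and stop on an object; "newtons" is the grip in N (left out, the last holds). Time passes only in rows, so rows that repeat a pose let the fingers close. It gives the time, the measured TCP pose, the force and the opening at its end, in the units of the state.
- r.sense(): the state, without advancing time (a new reading comes with each control period).
- grab_frame(name): name is "scene" or "top" or "wrist"; returns the picture (480x640x3 uint8, red, green, blue); there is no depth.
- camera_params(name): a dict with "vertical_fov" (degrees; the focal length in pixels is half the picture's height over the tangent of half this angle, whatever the lens; pixels are square), "cx", "cy" (the principal point, pixels), "pose" (4x4, takes a point from camera to world coordinates); the wrist camera has in their place "tool_from_camera" (4x4, takes a point from camera to tool coordinates, whose origin is the TCP and whose axes are the tool frame's). Camera axes: x right, y down, z forward; pixel columns grow to the right and rows downward; lengths in mm; the calibration is good to about 2 mm. The wrist camera is an equidistant fisheye: a pixel r from the principal point sees the ray r / f radians off the axis. A picture is of the moment at which its call begins: read the wrist's pose just before it. camera_params takes no time and is no camera call.
- sign_off(): hands the job in, once; it reports no verdict.
The state is a dict: "clock": time; "qpos": joint angles; "qvel": joint speeds; "joint_efforts": joint torques, N m; "eef_pos": TCP position; "tcp_rot": TCP orientation; "contact_force": force on the tool from outside, world axes, zero at the start; "wrist_torque": the same for the moment, N m; "opening": opening from 0.0 (shut) to 1.0 (fully open).
Only numpy, scipy, OpenCV 4.12 (cv2) and the standard library are available. Lean on these libraries where they do the work, as an engineer would, in place of code of your own. Each camera call takes 0.05 s, during which the arm holds its last target.

## Working session

There is one attempt and no reset: what is moved stays moved. The work goes in short steps, Python scripts to look and compute and a tool call to move; the robot and the scene stay as the last step left them, time stands still between calls to the robot, and variables do not carry over. Pictures are saved under pics/ and viewed, and the job is handed in when it is done.

Besides the shell and the picture viewer there is one more tool, called after ">>>" as a command line: name --argument value ..., lists and objects as JSON in quotes. drive_tool: Moves the arm, as the interface text tells. Its arguments: {"type":"object","properties":{"rows":{"type":"array","items":{"type":"number"}},"newtons":{"type":"number"}},"required":["rows"]}

```bash
mkdir -p pics; ls
python3 - <<'E'
from rig import r, grab_frame, camera_params
import cv2, numpy as np
np.set_printoptions(suppress=True,precision=4)
for n in ["scene","top","wrist"]:
    p=camera_params(n); print(n,p)
    cv2.imwrite(f"pics/{n}0.png",cv2.cvtColor(grab_frame(n),cv2.COLOR_RGB2BGR))
print(r.sense())
E
```

```text
pics
scene {'vertical_fov': 50.74845156677137, 'cx': 314.73862556561994, 'cy': 230.8720635518778, 'pose': array([[  -0.4815,   -0.423 ,    0.7676, -593.6102],
       [  -0.8763,    0.2492,   -0.4123,  692.5636],
       [  -0.0169,   -0.8712,   -0.4907,  878.4343],
       [   0.    ,    0.    ,    0.    ,    1.    ]])}
top {'vertical_fov': 43.39347390911344, 'cx': 318.8425314863825, 'cy': 242.28256373321736, 'pose': array([[  -0.0064,   -0.9912,    0.1321,  423.0463],
       [  -0.9999,    0.0075,    0.0078,   44.1008],
       [  -0.0087,   -0.1321,   -0.9912, 1625.8003],
       [   0.    ,    0.    ,    0.    ,    1.    ]])}
wrist {'vertical_fov': 65.70646984690485, 'cx': 323.9579913985437, 'cy': 239.84710724602417, 'tool_from_camera': array([[  -0.0012,   -0.2694,    0.963 , -169.5981],
       [   1.    ,    0.0004,    0.0013,    1.0823],
       [  -0.0008,    0.963 ,    0.2694,  -67.2377],
       [   0.    ,    0.    ,    0.    ,    1.    ]])}
{'clock': 0.15, 'qpos': array([-1.2214,  0.3535,  1.6339,  0.    ,  1.1552, -0.0024]), 'qvel': array([-0.0009, -0.0022, -0.0018,  0.0017, -0.0003, -0.0007]), 'joint_efforts': array([  0.0004, -60.5636, -34.2344,  -0.0001,   0.0061,   0.    ]), 'eef_pos': array([ 215.2368, -586.3735,  202.5336]), 'tcp_rot': array([-1.574 ,  1.5697,  1.9194]), 'contact_force': array([ 0.2129,  0.0528, -1.3004]), 'wrist_torque': array([-0.0088,  0.0449,  0.0079]), 'opening': 0.9992156114154577}
```

View pics/scene0.png

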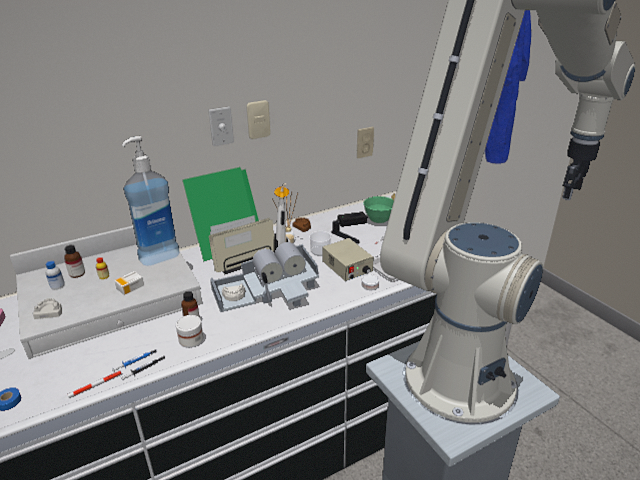

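View pics/top0.png

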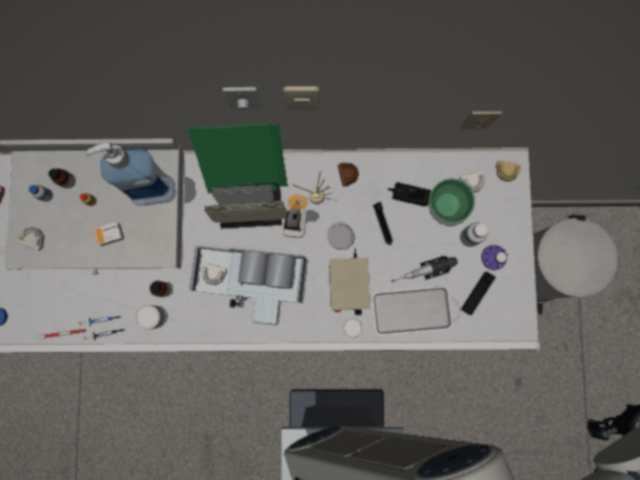

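View pics/wrist0.png

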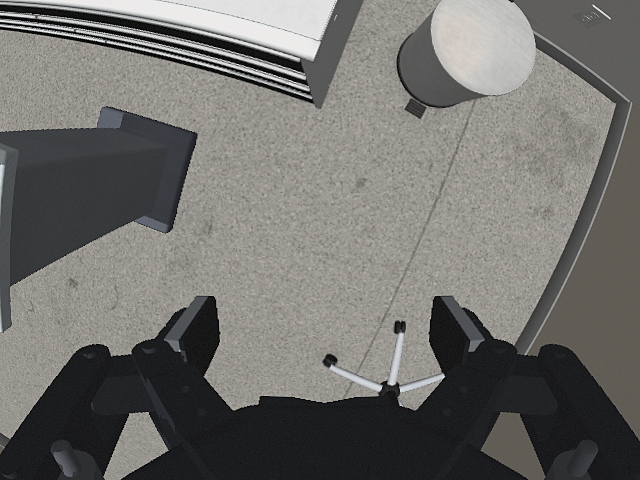

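The top view shows the rack at about (250,272), the cast in the bay at (213,272), the rings at (253,267) and (279,268), the tray at (412,310), and two black bars at (383,223) and (478,293). I'll zoom in on these.

Run:
```python
import cv2, numpy as np
t=cv2.imread("pics/top0.png")
cv2.imwrite("pics/c1.png",cv2.resize(t[230:340,180:320],None,fx=5.5,fy=5.4,interpolation=cv2.INTER_CUBIC))
cv2.imwrite("pics/c2.png",cv2.resize(t[170:345,325:525],None,fx=4,fy=3.4*4/3.4*0.85,interpolation=cv2.INTER_CUBIC))
```

```text
(no output)
```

View pics/c1.png

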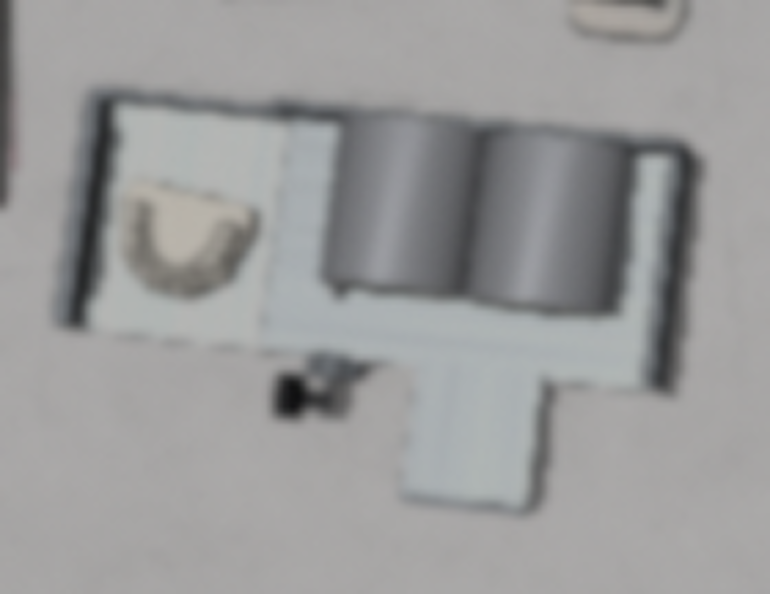

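View pics/c2.png

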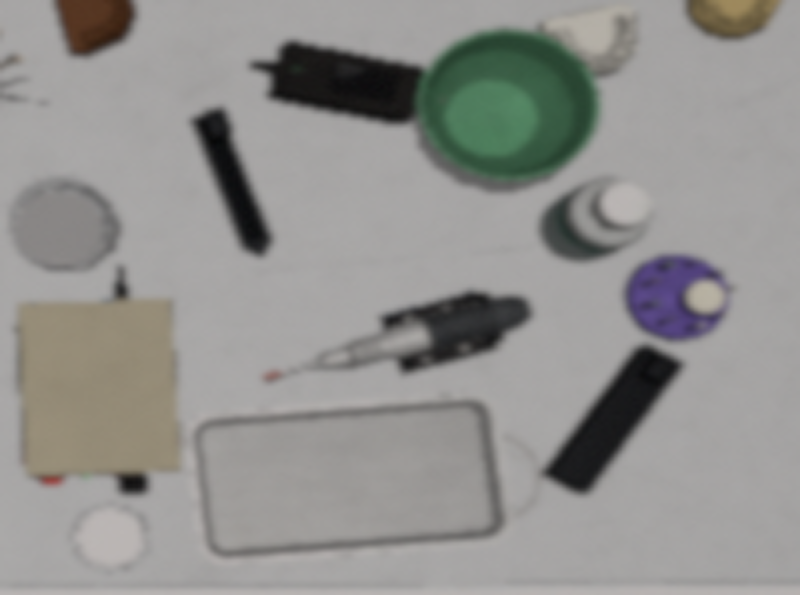

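```bash
cat > h.py <<'E'
import numpy as np, cv2
from scipy.spatial.transform import Rotation as R
from rig import r, grab_frame, camera_params
np.set_printoptions(suppress=True,precision=3)
def toolT(s=None):
    s=s or r.sense(); T=np.eye(4); T[:3,:3]=R.from_euler('xyz',s['tcp_rot']).as_matrix(); T[:3,3]=s['eef_pos']; return T
def cam(name,T=None):
    p=camera_params(name); f=240/np.tan(np.radians(p['vertical_fov'])/2)
    if name=='wrist': return f,p['cx'],p['cy'],(toolT() if T is None else T)@p['tool_from_camera']
    return f,p['cx'],p['cy'],p['pose']
def ray(name,px,T=None):
    f,cx,cy,P=cam(name,T); u,v=px[0]-cx,px[1]-cy
    if name=='wrist':
        rr=np.hypot(u,v); th=rr/f; d=np.array([u/rr*np.sin(th),v/rr*np.sin(th),np.cos(th)]) if rr>0 else np.array([0,0,1.])
    else: d=np.array([u/f,v/f,1.])
    d=P[:3,:3]@d; return P[:3,3],d/np.linalg.norm(d)
def onz(name,px,z,T=None):
    o,d=ray(name,px,T); return o+d*(z-o[2])/d[2]
def proj(name,X,T=None):
    f,cx,cy,P=cam(name,T); c=np.linalg.inv(P)@np.append(X,1.)
    if name=='wrist':
        rho=np.hypot(c[0],c[1]); th=np.arctan2(rho,c[2]); return np.array([cx+f*th*c[0]/rho,cy+f*th*c[1]/rho])
    return np.array([cx+f*c[0]/c[2],cy+f*c[1]/c[2]])
def snap(name,fn):
    T=toolT(); im=cv2.cvtColor(grab_frame(name),cv2.COLOR_RGB2BGR); cv2.imwrite('pics/'+fn,im); np.save('pics/'+fn+'.npy',T); return im,T
def rot2tool(Rt,T=None):
    "desired tool rotation -> rotvec deg in tool axes"
    T=toolT() if T is None else T
    return np.degrees(R.from_matrix(T[:3,:3].T@Rt).as_rotvec())
def delta(T,pos,Rt):
    return np.round(T[:3,:3].T@(np.array(pos)-T[:3,3]),1), np.round(np.degrees(R.from_matrix(T[:3,:3].T@Rt).as_rotvec()),2)
def down(yaw,tilt=0):
    "tool pointing down; jaw (tool y) at yaw in world xy"
    x=np.array([0,0,-1.]); y=np.array([np.cos(yaw),np.sin(yaw),0]); return np.stack([x,y,np.cross(x,y)],1)
E
python3 - <<'E'
from h import *
c1=lambda u,v:(180+u/5.5,230+v/5.4)
c2=lambda u,v:(325+u/4,170+v/3.4)
print('bay front-left',onz('top',c1(60,325),5),'rear left fence',onz('top',c1(100,95),40))
print('landing corners',onz('top',c1(400,495),37),onz('top',c1(535,510),37+3))
print('cast',onz('top',c1(190,245),35))
print('lever grip',onz('top',c1(290,395),100))
print('tray',onz('top',c2(350,478),10), 'corners',onz('top',c2(200,425),15),onz('top',c2(495,405),15))
print('chock nose',onz('top',c2(258,250),5),'grip',onz('top',c2(211,120),46))
print('thick',onz('top',c2(575,490),20),onz('top',c2(660,360),46))
T=toolT();print(T)
E
```

```text
bay front-left [511.804 401.512   5.   ] rear left fence [622.616 376.903  40.   ]
landing corners [426.776 230.778  37.   ] [419.18  166.325  40.   ]
cast [548.862 333.1    35.   ]
lever grip [473.246 274.225 100.   ]
tray [ 453.322 -191.022   10.   ] corners [495.101 -91.748  15.   ] [ 509.381 -288.174   15.   ]
chock nose [ 634.229 -134.411    5.   ] grip [ 731.752 -100.894   46.   ]
thick [ 442.91  -337.518   20.   ] [ 541.549 -390.706   46.   ]
[[  -0.       0.345   -0.939  215.237]
 [   0.001   -0.939   -0.345 -586.373]
 [  -1.      -0.001   -0.     202.534]
 [   0.       0.       0.       1.   ]]
```

Run:
```python
from h import *
T=toolT()
print(delta(T,[585,275,250],down(np.radians(-96.4))))
print(delta(T,[400,-150,260],down(np.radians(-85))))
```

```text
(array([ -46.7, -681.2, -643.9]), array([26.56,  0.01,  0.06]))
(array([ -57.1, -346. , -323.8]), array([15.16,  0.01,  0.06]))
```

>>> drive_tool --rows '[-57, -346, -324, 15, 0, 0, 100, -57, -346, -324, 15, 0, 0, 100, -57, -346, -324, 15, 0, 0, 100, -57, -346, -324, 15, 0, 0, 100, -57, -346, -324, 15, 0, 0, 100, -57, -346, -324, 15, 0, 0, 100, -57, -346, -324, 15, 0, 0, 100, -47, -681, -644, 26.5, 0, 0, 100, -47, -681, -644, 26.5, 0, 0, 100, -47, -681, -644, 26.5, 0, 0, 100]'

```text
clock: 1.4
eef_pos: [455.9, -23.1, 253.6]
tcp_rot: [-1.814, 1.57, 1.216]
contact_force: [0.6, -0.5, 1.3]
opening: 1.004
```

Run:
```python
from h import *
T=toolT()
print(delta(T,[585,275,250],down(np.radians(-96.4))))
```

```text
(array([   3.9, -310.6,  -95.1]), array([ 0.01, -0.01,  0.05]))
```

>>> drive_tool --rows '[4, -311, -95, 0, 0, 0, 100, 4, -311, -95, 0, 0, 0, 100, 4, -311, -95, 0, 0, 0, 100, 4, -311, -95, 0, 0, 0, 100, 4, -311, -95, 0, 0, 0, 100, 4, -311, -95, 0, 0, 0, 100, 4, -311, -95, 0, 0, 0, 100, 4, -311, -95, 0, 0, 0, 100]'

```text
clock: 2.4
eef_pos: [584.4, 274.0, 249.8]
tcp_rot: [-0.065, 1.57, 2.965]
contact_force: [-0.3, -0.5, -0.1]
opening: 0.997
```

Run:
```python
from h import *
im,T=snap('wrist','w1.png'); print(r.sense()['clock'],T,r.sense()['qvel'])
```

```text
2.45 [[ -0.     -0.112  -0.994 584.38 ]
 [  0.     -0.994   0.112 273.968]
 [ -1.     -0.      0.    249.786]
 [  0.      0.      0.      1.   ]] [-0.003 -0.005 -0.004  0.001 -0.001  0.002]
```

View pics/w1.png

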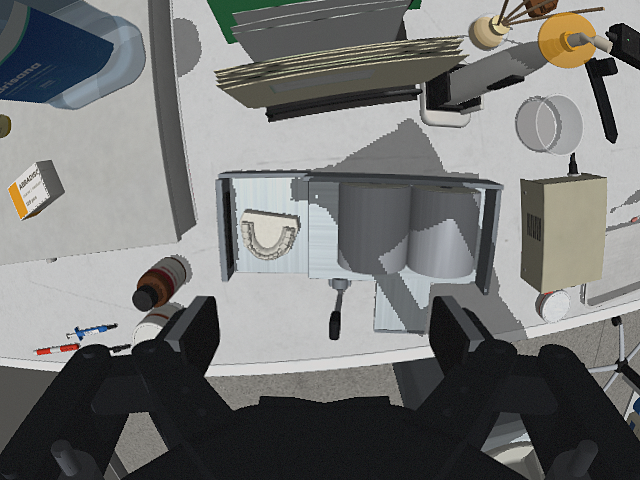

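The cast is at (268,235), the rings at (375,228) and (443,230), the lever runs from (338,285) to (334,330), and the landing is at (403,305). Enlarging for rack corners.

Run:
```python
import cv2
t=cv2.imread("pics/w1.png")
cv2.imwrite("pics/w1a.png",cv2.resize(t[160:350,205:365],None,fx=5,fy=3.15*5/3.15,interpolation=cv2.INTER_CUBIC)[:600*2][:, :800][:600])
cv2.imwrite("pics/w1b.png",cv2.resize(t[165:340,325:515],None,fx=4.2,fy=3.4,interpolation=cv2.INTER_CUBIC))
```

```text
(no output)
```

View pics/w1a.png

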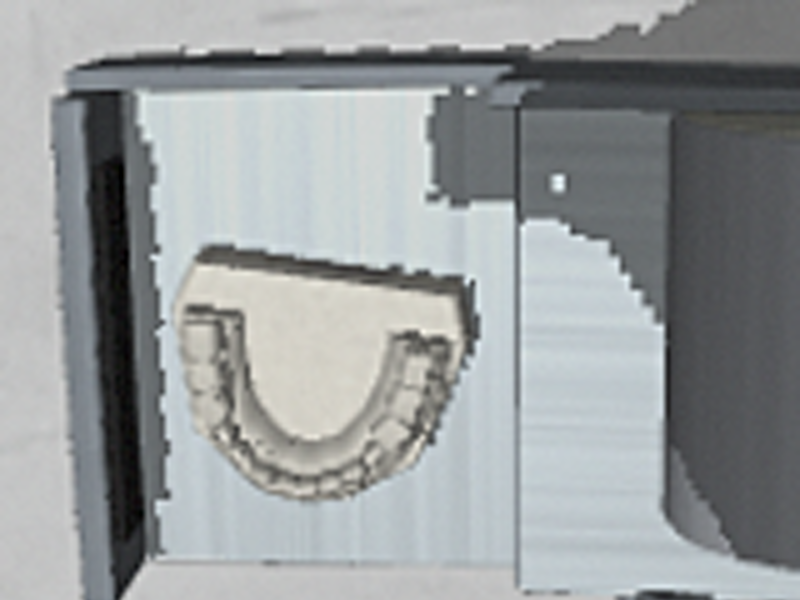

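View pics/w1b.png

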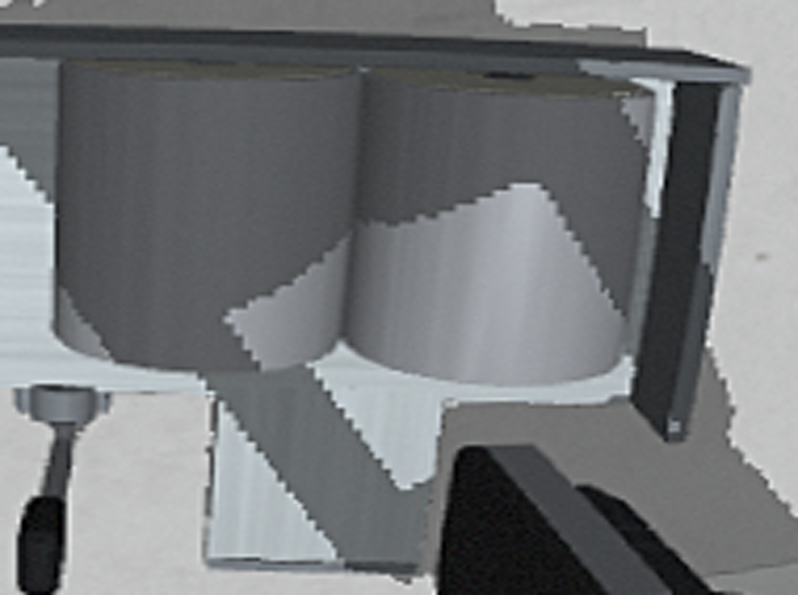

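```bash
cat >> h.py <<'E'
def rackT(p):
    T=np.eye(4); c,s=np.cos(p[2]),np.sin(p[2]); T[:2,:2]=[[c,-s],[s,c]]; T[:2,3]=p[:2]; return T
E
python3 - <<'E'
from h import *
from scipy.optimize import least_squares
T=np.load('pics/w1.png.npy')
obs=[((-45,36,26.2),(308.6,278)),((-110,-42,34.4),(373.8,330.6)),((-45,123,10),(235,272.4)),((-42,-42,34.4),(375.5,280.3))]
line=[(233,178),(299,178.3)]
W=[onz('wrist',o[1],o[0][2],T)[:2] for o in obs]; L=[onz('wrist',p,30,T)[:2] for p in line]
print(W,L)
def res(p):
    M=rackT(p); e=[]
    for (X,_),w in zip(obs,W): e+=list((M@np.append(X,1))[:2]-w)
    for l in L: e.append((np.linalg.inv(M)@[l[0],l[1],30,1])[0]-70)
    return e
s=least_squares(res,[540,250,-.11],loss='soft_l1'); print(s.x,np.array(res(s.x)))
np.save('rack.npy',s.x); M=rackT(s.x)
for n,X in dict(slot=(70,-72,37.6),bay=(26,79,10),lever=(-67,0,109)).items(): print(n,(M@np.append(X,1))[:3],proj('wrist',(M@np.append(X,1))[:3],T))
# cast corners at underside/top: back edge base top z=10+16
a=lambda u,v:(205+u/5,160+v/5)
for n,q in dict(bl=(205,262),br=(470,292),tip=(310,497)).items():
    w=onz('wrist',a(*q),26,T); print(n,w,(np.linalg.inv(M)@np.append(w,1))[:3])
E
```

```text
[array([499.654, 299.156]), array([426.876, 230.2  ]), array([509.539, 387.804]), array([491.438, 224.37 ])] [array([622.562, 365.708]), array([613.106, 295.28 ])]
[539.708 259.854  -0.116] [-0.489  1.652 -1.281  0.633 -0.331 -0.578  1.702 -1.387  0.08  -1.183]
slot [600.928 180.254  37.6  ] [409.4   179.388]
bay [574.654 335.324  10.   ] [269.399 214.286]
lever [473.156 267.588 109.   ] [341.735 331.731]
bl [582.872 358.129  26.   ] [ 31.53  102.601  26.   ]
br [569.378 301.027  26.   ] [24.718 44.323 26.   ]
tip [526.807 343.058  26.   ] [-22.42   81.159  26.   ]
```

Run:
```python
from h import *
T=np.load('pics/w1.png.npy')
a=lambda u,v:(205+u/5,160+v/5)
for z in(26,35):
  for n,q in dict(bl=(205,262),br=(470,292),L=(175,320),Rr=(477,315),tip=(312,499)).items(): print(z,n,onz('wrist',a(*q),z,T)[:2])
b=onz('wrist',a(205,262),26,T)[:2]; c=onz('wrist',a(470,292),26,T)[:2]
t=onz('wrist',a(312,499),28,T)[:2]
e=(c-b)/np.linalg.norm(c-b); n=np.array([-e[1],e[0]]); yaw=np.arctan2(n[1],n[0]); 
print('jaw yaw',np.degrees(yaw), 'depth',(b-t)@n)
C=t+n*((b-t)@n)/2; print('C',C)
print(delta(toolT(),[*C,110],down(yaw)), r.sense()['qpos'])
```

```text
26 bl [582.872 358.129]
26 br [569.378 301.027]
26 L [570.784 367.005]
26 Rr [564.123 300.161]
26 tip [526.289 342.679]
35 bl [584.446 355.995]
35 br [571.261 300.2  ]
35 L [572.635 364.669]
35 Rr [566.127 299.354]
35 tip [529.158 340.899]
jaw yaw -13.296152532482473 depth 50.801378942846846
C [551.646 336.441]
(array([140. , -58.4,  39.7]), array([-83.16,  -0.01,   0.02])) [0.436 0.347 1.536 0.    1.259 2.119]
```

>>> drive_tool --rows '[60, -58, 40, -83, 0, 0, 100, 60, -58, 40, -83, 0, 0, 100, 60, -58, 40, -83, 0, 0, 100, 140, -58, 40, -83, 0, 0, 100, 140, -58, 40, -83, 0, 0, 100, 140, -58, 40, -83, 0, 0, 100, 140, -58, 40, -83, 0, 0, 100, 140, -58, 40, -83, 0, 0, 100, 140, -58, 40, -83, 0, 0, 100, 140, -58, 40, -83, 0, 0, 100]'

```text
clock: 3.7
eef_pos: [551.4, 335.3, 110.4]
tcp_rot: [2.795, 1.57, 0.986]
contact_force: [0.0, 0.2, 0.6]
opening: 1.001
```

Run:
```python
from h import *
im,T=snap('wrist','w2.png'); print(r.sense()['clock'],T)
print(proj('wrist',[551.6,336.4,26],T))
```

```text
3.75 [[  0.      0.972  -0.236 551.403]
 [  0.     -0.236  -0.972 335.313]
 [ -1.      0.     -0.    110.396]
 [  0.      0.      0.      1.   ]]
[323.849 232.204]
```

View pics/w2.png

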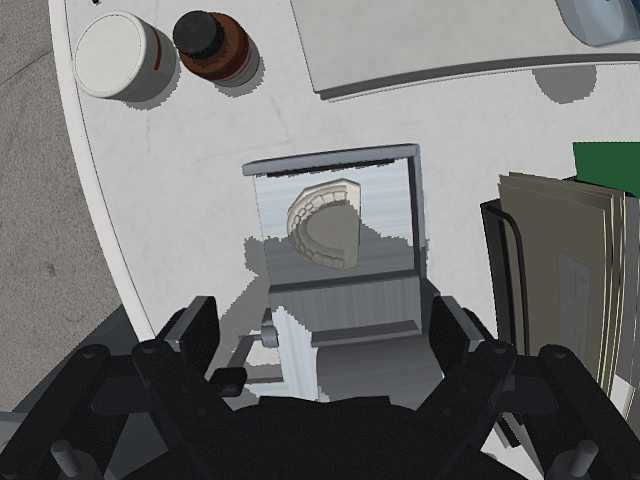

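Run:
```python
from h import *
im=cv2.imread('pics/w2.png'); T=np.load('pics/w2.png.npy')
cv2.imwrite('pics/w2c.png',cv2.resize(im[165:285,265:385],None,fx=5,fy=5,interpolation=cv2.INTER_CUBIC))
```

```text
(no output)
```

View pics/w2c.png

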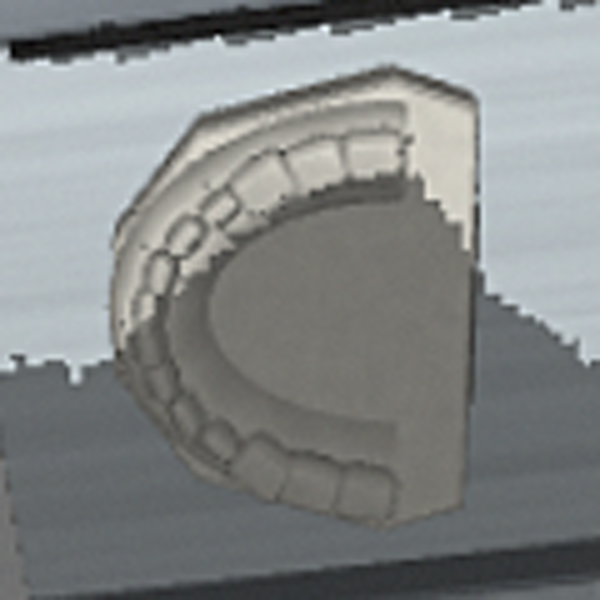

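Run:
```python
from h import *
T=np.load('pics/w2.png.npy')
q=lambda u,v:onz('wrist',(265+u/5,165+v/5),26,T)[:2]
a,b,t=q(475,100),q(462,505),q(112,300)
e=(b-a)/np.linalg.norm(b-a);n=np.array([-e[1],e[0]]);print(a,b,t,np.degrees(np.arctan2(n[1],n[0])),(a-t)@n)
C=t+n*((a-t)@n)/2; print(C); print(delta(T,[*C,11],down(np.arctan2(n[1],n[0]))))
```

```text
[583.72  363.199] [569.337 305.988] [527.886 347.575] -14.111556395404033 50.3397213321399
[552.296 341.438]
(array([99.4, -0.6, -6.1]), array([ 0.43, -0.03, -0.01]))
```

>>> drive_tool --rows '[40, -0.5, -5.5, 0.5, 0, 0, 100, 80, -0.5, -5.5, 0.5, 0, 0, 100, 99, -0.5, -5.5, 0.5, 0, 0, 100, 99, -0.5, -5.5, 0.5, 0, 0, 100, 99, -0.5, -5.5, 0.5, 0, 0, 40, 99, -0.5, -5.5, 0.5, 0, 0, 40, 99, -0.5, -5.5, 0.5, 0, 0, 40, 99, -0.5, -5.5, 0.5, 0, 0, 40, 99, -0.5, -5.5, 0.5, 0, 0, 40, 99, -0.5, -5.5, 0.5, 0, 0, 40]' --newtons 30

```text
clock: 5.0
eef_pos: [552.2, 341.1, 11.3]
tcp_rot: [3.004, 1.57, 1.186]
contact_force: [-0.7, 0.7, -1.1]
opening: 0.4
```

Run:
```python
from h import *
im,T=snap('wrist','w3.png'); print(r.sense())
```

```text
{'clock': 5.05, 'qpos': array([0.551, 0.609, 1.706, 0.   , 0.826, 0.797]), 'qvel': array([-0.001,  0.002,  0.001,  0.   , -0.002,  0.   ]), 'joint_efforts': array([ -0.003, -69.411, -25.905,   0.001,  -0.001,   0.   ]), 'eef_pos': array([552.158, 341.029,  11.3  ]), 'tcp_rot': array([3.12 , 1.57 , 1.302]), 'contact_force': array([-0.185,  0.372,  0.838]), 'wrist_torque': array([-0.021, -0.026,  0.026]), 'opening': 0.4000696138110101}
```

View pics/w3.png

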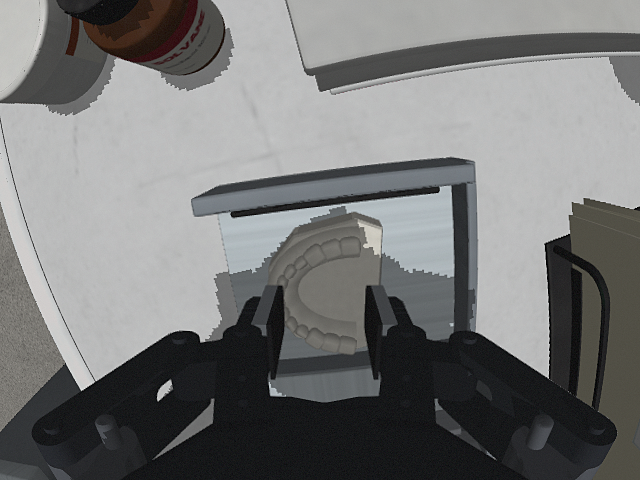

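Run:
```python
from h import *
T=np.load('pics/w3.png.npy'); im=cv2.imread('pics/w3.png')
tl=lambda x,y,z:(T@[x,y,z,1])[:3]
for X in [(0,0,0),(-5,17,0),(-5,-17,0),(-5,17,-11),(-5,-17,-11),(-5,17,11),(-38,17,-11),(-38,17,11)]: print(X,proj('wrist',tl(*X),T))
print('castC',proj('wrist',[552,341,26],T))
cv2.imwrite('pics/w3c.png',cv2.resize(im[190:400,220:420],None,fx=4,fy=2.85,interpolation=cv2.INTER_CUBIC))
```

```text
(0, 0, 0) [324.122 277.545]
(-5, 17, 0) [359.662 281.263]
(-5, -17, 0) [288.602 281.245]
(-5, 17, -11) [360.405 259.525]
(-5, -17, -11) [287.901 259.5  ]
(-5, 17, 11) [358.874 302.019]
(-38, 17, -11) [368.395 286.947]
(-38, 17, 11) [365.849 336.134]
castC [323.822 289.56 ]
```

View pics/w3c.png

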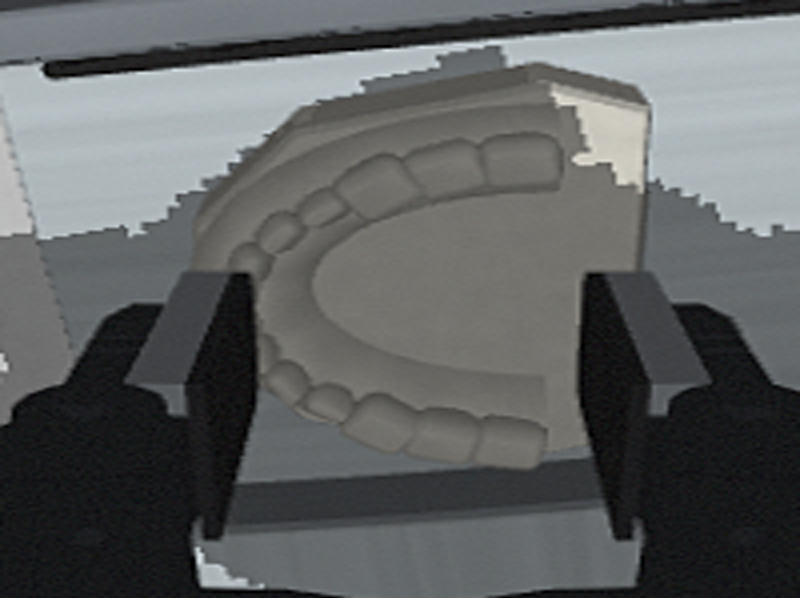

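```bash
python3 - <<'E'
from h import *
P=camera_params('wrist')['tool_from_camera']; I=np.eye(4)
def at_y(px,y):
    o,d=ray('wrist',px,I); return o+d*(y-o[1])/d[1]
for n,p,y in [('open topR',(432,297),42.5),('open topL',(217,297),-42.5),('open botL inner',(218,352),-42.5),('open outer',(190,297),-42.5),
  ('w3 L',(282.5,285.4),-17),('w3 R',(365,285.4),17),('w3 Rlow inner',(220+635/4,190+540/2.85),17),('w3 gap26',(365,285.4),26.5)]:
    print(n,at_y(p,y))
E
python3 - <<'E'
import cv2
im=cv2.imread('pics/wrist0.png')
cv2.imwrite('pics/w0c.png',cv2.resize(im[280:400,130:330],None,fx=4,fy=4,interpolation=cv2.INTER_CUBIC))
E
```

```text
open topR [-39.702  42.5    -6.926]
open topL [-39.004 -42.5    -6.598]
open botL inner [-46.903 -42.5    14.258]
open outer [-67.223 -42.5   -19.286]
w3 L [-30.256 -17.     -8.403]
w3 R [-26.907  17.     -7.011]
w3 Rlow inner [-75.544  17.      5.012]
w3 gap26 [51.369 26.5   25.807]
```

View pics/w0c.png

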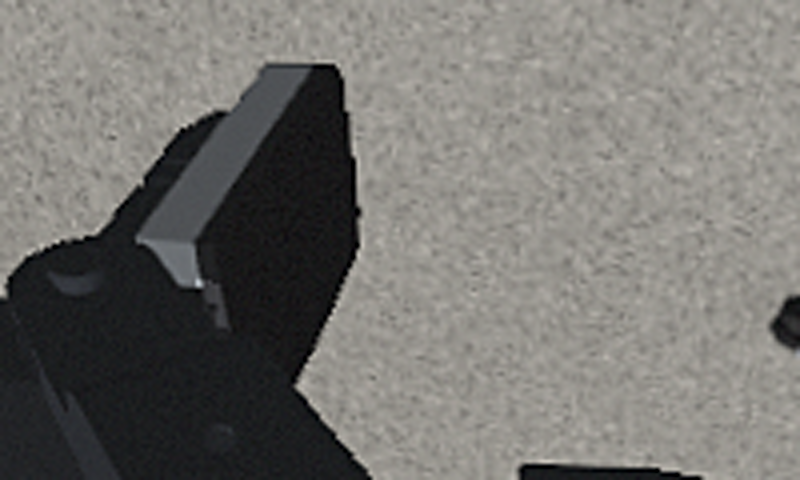

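>>> drive_tool --rows '[0, 0, 0, 0, 0, 0, 100, 0, 0, 0, 0, 0, 0, 100, 0, 0, 0, 0, 0, 0, 100, 4, 0, 0, 0, 0, 0, 100, 8, 0, 0, 0, 0, 0, 100, 8, 0, 0, 0, 0, 0, 100]'

```text
clock: 5.8
eef_pos: [551.8, 340.8, 2.7]
tcp_rot: [-1.177, 1.57, -2.995]
contact_force: [-1.3, -0.6, -0.1]
opening: 1.002
```

Run:
```python
from h import *
im,T=snap('wrist','w4.png'); print(r.sense())
```

```text
{'clock': 5.85, 'qpos': array([0.551, 0.62 , 1.709, 0.   , 0.813, 0.797]), 'qvel': array([-0.001, -0.006, -0.005, -0.002,  0.001,  0.001]), 'joint_efforts': array([  0.001, -69.353, -25.306,   0.001,  -0.012,   0.   ]), 'eef_pos': array([551.954, 340.91 ,   2.942]), 'tcp_rot': array([-1.607,  1.57 ,  2.859]), 'contact_force': array([-1.077,  0.092,  0.02 ]), 'wrist_torque': array([0.029, 0.009, 0.006]), 'opening': 1.0008637605505097}
```

View pics/w4.png

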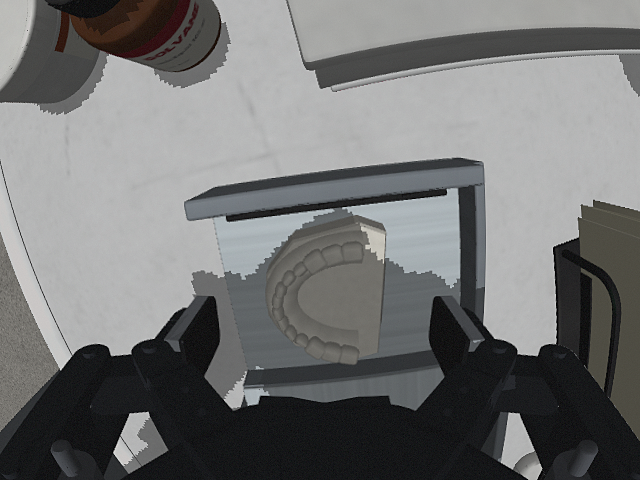

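>>> drive_tool --rows '[5, 0, -3.5, 0, 0, 0, 100, 10, 0, -3.5, 0, 0, 0, 100, 15, 0, -3.5, 0, 0, 0, 100, 19, 0, -3.5, 0, 0, 0, 100, 19, 0, -3.5, 0, 0, 0, 100]'

```text
clock: 6.48
eef_pos: [552.5, 344.1, -16.5]
tcp_rot: [-1.011, 1.57, -2.828]
contact_force: [-0.0, -0.3, -0.1]
opening: 1.001
```

Run:
```python
from h import *
im,T=snap('wrist','w5.png'); print(r.sense()['contact_force'],T)
cv2.imwrite('pics/w5c.png',cv2.resize(im[190:410,130:510],None,fx=2.1,fy=2.1,interpolation=cv2.INTER_CUBIC))
```

```text
[ 0.196  0.163 -0.027] [[ -0.001   0.97   -0.244 552.537]
 [ -0.     -0.244  -0.97  344.06 ]
 [ -1.     -0.001   0.001 -16.516]
 [  0.      0.      0.      1.   ]]
```

View pics/w5c.png

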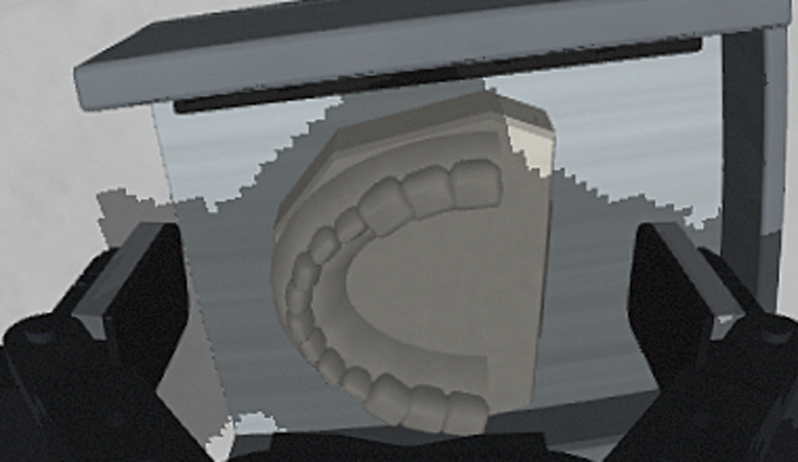

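TCP reads -16.5 mm with no contact, so the real fingertips sit about 25–27 mm short of the stated TCP. I'll allow for this throughout. Closing on the cast base.

>>> drive_tool --rows '[0, 0, 0, 0, 0, 0, 45, 0, 0, 0, 0, 0, 0, 45, 0, 0, 0, 0, 0, 0, 45, 0, 0, 0, 0, 0, 0, 45, 0, 0, 0, 0, 0, 0, 45]' --newtons 30

```text
clock: 7.15
eef_pos: [553.0, 344.3, -15.8]
tcp_rot: [-2.296, 1.571, 2.17]
contact_force: [-0.6, -0.7, 5.5]
opening: 0.593
```

Run:
```python
from h import *
im,T=snap('wrist','w6.png'); print(r.sense()['contact_force'],r.sense()['opening'])
cv2.imwrite('pics/w6c.png',cv2.resize(im[190:410,130:510],None,fx=2.1,fy=2.1,interpolation=cv2.INTER_CUBIC))
```

```text
[-0.187 -0.78   5.194] 0.5890326700481227
```

View pics/w6c.png

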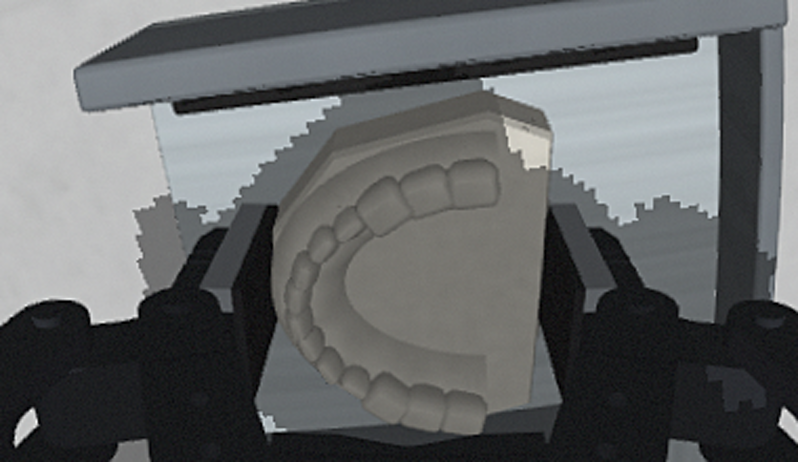

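Run:
```python
from h import *
T=toolT()
print(delta(T,[453,-188,170],down(np.radians(-86))))
```

```text
(array([-185.9,   33. ,  540.6]), array([71.86, -0.  ,  0.01]))
```

>>> drive_tool --rows '[-20, 0, 0, 0, 0, 0, 45, -80, 0, 0, 0, 0, 0, 45, -140, 0, 0, 0, 0, 0, 45, -186, 0, 0, 0, 0, 0, 45, -186, 8, 130, 18, 0, 0, 45, -186, 16, 260, 36, 0, 0, 45, -186, 24, 390, 54, 0, 0, 45, -186, 33, 540, 72, 0, 0, 45, -186, 33, 540, 72, 0, 0, 45, -186, 33, 540, 72, 0, 0, 45]'

```text
clock: 8.45
eef_pos: [483.3, -26.0, 171.3]
tcp_rot: [2.996, 1.569, 0.048]
contact_force: [0.7, -0.7, -0.9]
opening: 0.594
```

Run:
```python
from h import *
T=toolT()
print(r.sense()['opening'],delta(T,[453,-188,170],down(np.radians(-86))))
```

```text
0.5941535908417405 (array([  1.3, 153.1,  60.9]), array([ 7.07, -0.09, -0.01]))
```

>>> drive_tool --rows '[1, 153, 61, 7, 0, 0, 45, 1, 153, 61, 7, 0, 0, 45, 1, 153, 61, 7, 0, 0, 45, 1, 153, 61, 7, 0, 0, 45, 1, 153, 61, 7, 0, 0, 45]'

```text
clock: 9.07
eef_pos: [452.8, -187.7, 170.9]
tcp_rot: [-3.113, 1.569, 0.098]
contact_force: [-0.9, -0.1, -0.8]
opening: 0.593
```

Run:
```python
from h import *
im,T=snap('wrist','w7.png'); print(T, r.sense()['opening'])
```

```text
[[   0.002    0.07    -0.998  452.8  ]
 [   0.      -0.998   -0.07  -187.694]
 [  -1.      -0.      -0.002  170.851]
 [   0.       0.       0.       1.   ]] 0.5926115953131307
```

View pics/w7.png

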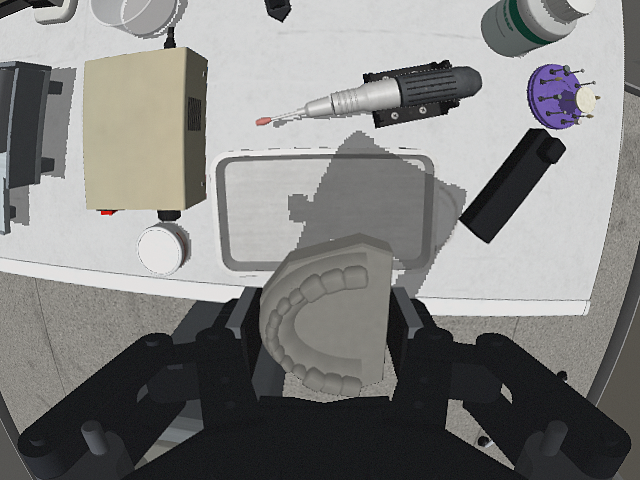

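Run:
```python
from h import *
T=np.load('pics/w7.png.npy')
for p in [(216,165),(222,272),(436,165),(433,215),(300,150),(230,268),(226,160),(424,163)]: print(p,onz('wrist',p,15,T)[:2],onz('wrist',p,2,T)[:2])
im=cv2.imread('pics/w7.png');cv2.imwrite('pics/w7c.png',cv2.resize(im[130:290,200:460],None,fx=3,fy=3))
for X in [(453,-191,2)]: print(proj('wrist',X,T))
```

```text
(216, 165) [492.591 -89.563] [491.498 -85.779]
(222, 272) [391.178 -95.83 ] [386.036 -92.297]
(436, 165) [ 506.728 -286.552] [ 506.2   -290.634]
(433, 215) [ 460.728 -289.449] [ 458.363 -293.646]
(300, 150) [ 509.322 -164.525] [ 508.898 -163.734]
(230, 268) [ 395.952 -103.874] [ 391.001 -100.661]
(226, 160) [497.407 -98.799] [496.507 -95.384]
(424, 163) [ 507.291 -275.076] [ 506.785 -278.7  ]
[325.665 212.252]
```

View pics/w7c.png

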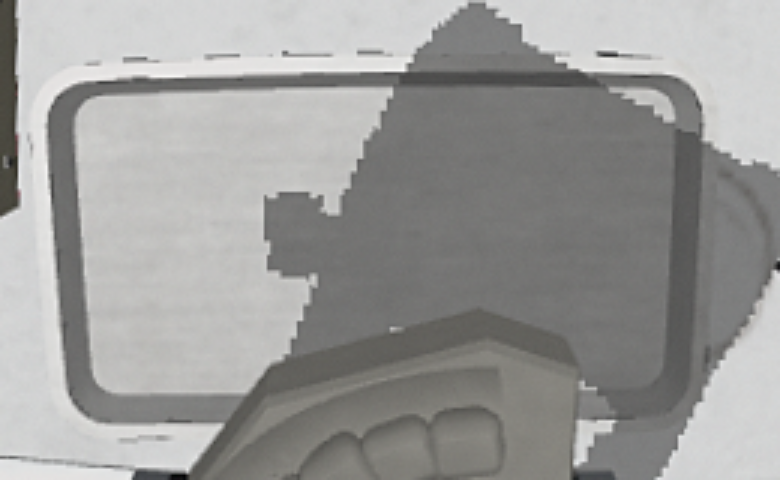

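>>> drive_tool --rows '[60, 1, -3, 0, 0, 0, 45, 120, 1, -3, 0, 0, 0, 45, 170, 1, -3, 0, 0, 0, 45, 185, 1, -3, 0, 0, 0, 45, 193, 1, -3, 0, 0, 0, 45, 193, 1, -3, 0, 0, 0, 45]'

```text
clock: 9.88
eef_pos: [457.4, -188.1, -21.3]
tcp_rot: [2.967, 1.567, -0.103]
contact_force: [0.5, -0.2, -0.8]
opening: 0.587
```

>>> drive_tool --rows '[1, 0, 0, 0, 0, 0, 45, 2, 0, 0, 0, 0, 0, 45, 2, 0, 0, 0, 0, 0, 45]'

```text
clock: 10.25
eef_pos: [457.7, -188.2, -22.7]
tcp_rot: [2.911, 1.567, -0.159]
contact_force: [-0.5, -0.6, -1.3]
opening: 0.592
```

Run:
```python
from h import *
im,T=snap('wrist','w8.png'); print(T[:3,3], r.sense()['contact_force'])
```

```text
[ 457.716 -188.234  -22.746] [ 0.102  0.71  -1.234]
```

View pics/w8.png

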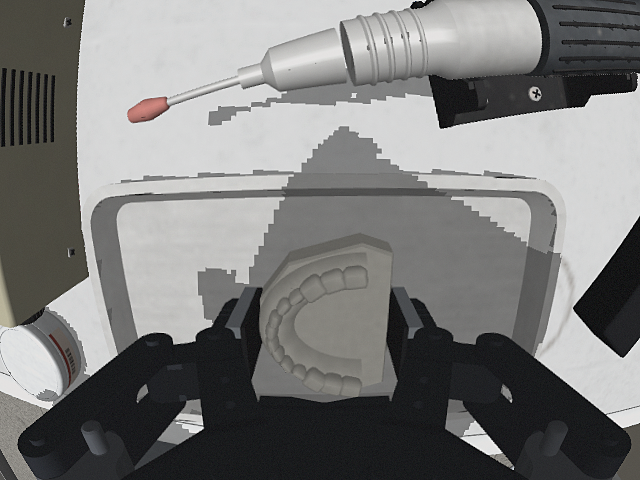

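>>> drive_tool --rows '[1, 0, 0, 0, 0, 0, 45, 2, 0, 0, 0, 0, 0, 45, 2, 0, 0, 0, 0, 0, 45]'

```text
clock: 10.68
eef_pos: [457.7, -188.3, -24.2]
tcp_rot: [2.922, 1.567, -0.148]
contact_force: [-2.3, 1.1, 12.4]
opening: 0.59
```

Contact (12 N): it is down. Releasing and raising.

>>> drive_tool --rows '[-1, 0, 0, 0, 0, 0, 62, -1, 0, 0, 0, 0, 0, 85, -1, 0, 0, 0, 0, 0, 85, -40, 0, 0, 0, 0, 0, 85, -100, 0, 0, 0, 0, 0, 85, -150, 0, 0, 0, 0, 0, 85, -190, 0, 0, 0, 0, 0, 85, -190, 0, 0, 0, 0, 0, 85]'

```text
clock: 11.68
eef_pos: [458.9, -189.0, 168.7]
tcp_rot: [2.775, 1.561, -0.295]
contact_force: [-0.8, -0.9, -1.3]
opening: 0.851
```

Run:
```python
from h import *
im,T=snap('wrist','w9.png'); print(T, r.sense()['contact_force'])
```

```text
[[   0.01     0.071   -0.997  458.905]
 [  -0.003   -0.997   -0.072 -189.002]
 [  -1.       0.004   -0.009  168.749]
 [   0.       0.       0.       1.   ]] [-0.315  0.6   -0.503]
```

View pics/w9.png

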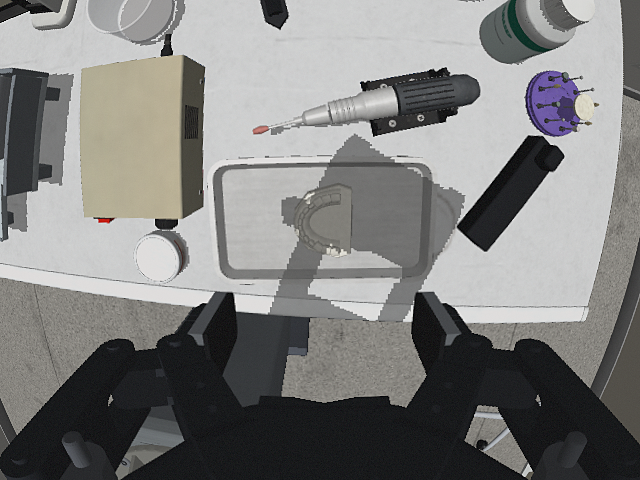

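Cast stands upright in the tray at (325,220). Chock nose visible at (275,15). Going over the chock.

Run:
```python
from h import *
T=toolT()
print(delta(T,[735,-112,180],down(np.radians(-71))))
```

```text
(array([ -11.5,  -56.4, -282.2]), array([-14.9 ,  -0.36,  -0.17]))
```

>>> drive_tool --rows '[-12, -56, -282, -15, -0.4, -0.2, 85, -12, -56, -282, -15, -0.4, -0.2, 85, -12, -56, -282, -15, -0.4, -0.2, 85, -12, -56, -282, -15, -0.4, -0.2, 60, -12, -56, -282, -15, -0.4, -0.2, 60, -12, -56, -282, -15, -0.4, -0.2, 60, -12, -56, -282, -15, -0.4, -0.2, 60]'

```text
clock: 12.6
eef_pos: [733.2, -112.4, 178.2]
tcp_rot: [-0.489, 1.566, 2.987]
contact_force: [0.1, -0.5, 0.1]
opening: 0.595
```

Run:
```python
from h import *
im,T=snap('wrist','w10.png'); print(T, r.sense()['contact_force'])
```

```text
[[  -0.005    0.327   -0.945  733.184]
 [   0.001   -0.945   -0.327 -112.418]
 [  -1.      -0.002    0.004  178.223]
 [   0.       0.       0.       1.   ]] [-1.211  0.511  0.076]
```

View pics/w10.png

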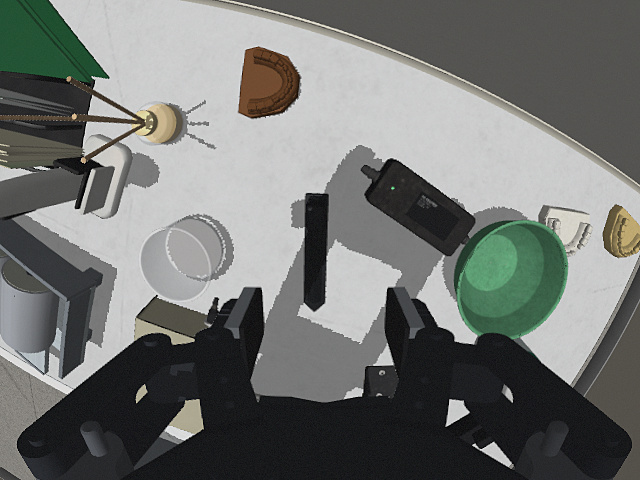

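Two bars: the slim pointed one here at (316,250), and the 30 mm square one beside the tray (earlier picture, (510,193)). The slim pointed one, with a low ridge and an upright grip at the far end, fits the chock. An enlarged crop will confirm.

Run:
```python
from h import *
im=cv2.imread('pics/w10.png'); c=cv2.resize(im[180:325,270:370],None,fx=4,fy=4,interpolation=cv2.INTER_CUBIC)
c=np.clip(c.astype(float)*2.0,0,255).astype(np.uint8); cv2.imwrite('pics/w10c.png',c)
```

```text
(no output)
```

View pics/w10c.png

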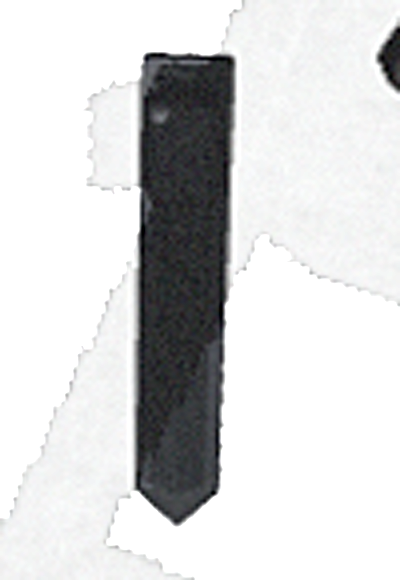

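Run:
```python
from h import *
T=np.load('pics/w10.png.npy'); im=cv2.imread('pics/w10.png')
g=im.max(2); m=((g<75)).astype(np.uint8); n,l,s,c=cv2.connectedComponentsWithStats(m[185:325,295:335])
k=1+s[1:,4].argmax(); print(s[k]); mm=l==k
for rr in range(6,128,8):
    xs=np.where(mm[rr])[0]; 
    if len(xs): print(rr+185,xs.min()+295,xs.max()+295,end=' | ')
q=lambda p,z:onz('wrist',p,z,T)
N=q((314.5,310.75),3); t1=q((305.7,194.5),1); t2=q((328.3,194),1); print(N,t1,t2)
tm=(t1+t2)/2; d=(N-tm)[:2]; print(np.linalg.norm(d),np.degrees(np.arctan2(d[1],d[0])), np.linalg.norm(t1-t2))
l1=q((304.5,300),3);l2=q((305.5,240),3); print('left edge dir',np.degrees(np.arctan2(*(l1-l2)[[1,0]])))
l1=q((324.8,300),3);l2=q((326.5,260),3); print('right edge dir',np.degrees(np.arctan2(*(l1-l2)[[1,0]])))
```

```text
[   9    8   25  118 2520]
199 305 328 | 207 305 327 | 215 305 327 | 223 305 327 | 231 305 326 | 239 305 326 | 247 304 326 | 255 304 325 | 263 304 325 | 271 304 325 | 279 304 325 | 287 304 324 | 295 304 324 | 303 305 323 | [ 630.194 -139.091    3.   ] [741.069 -92.718   1.   ] [ 748.475 -112.682    1.   ]
120.21768667640023 -162.37963233168125 21.293307040711017
left edge dir -162.6978107932563
right edge dir -163.01388782710924
```

Run:
```python
from h import *
T=np.load('pics/w10.png.npy'); Rt=down(np.radians(-72.5)); P=np.array([733.4,-106.4,15])
for s in (-1,1):
    for y in (8,40):
        print(s*y,[proj('wrist',P+Rt@[0,s*y,z],T).round() for z in(-12,12)])
print(delta(toolT(),[733.4,-106.4,40],Rt),delta(toolT(),[733.4,-106.4,-5],Rt))
```

```text
-8 [array([308., 196.]), array([307., 222.])]
-40 [array([273., 196.]), array([273., 221.])]
8 [array([326., 197.]), array([325., 223.])]
40 [array([361., 198.]), array([360., 224.])]
(array([138.9,  -5.6,  -2.8]), array([1.58, 0.2 , 0.1 ])) (array([183.9,  -5.5,  -3. ]), array([1.58, 0.2 , 0.1 ]))
```

>>> drive_tool --rows '[60, -5.5, -3, 1.5, 0.2, 0, 45, 120, -5.5, -3, 1.5, 0.2, 0, 45, 140, -5.5, -3, 1.5, 0.2, 0, 45, 140, -5.5, -3, 1.5, 0.2, 0, 45, 140, -5.5, -3, 1.5, 0.2, 0, 45]'

```text
clock: 13.28
eef_pos: [735.4, -107.0, 41.8]
tcp_rot: [-3.132, 1.567, 0.316]
contact_force: [0.1, -0.3, 1.3]
opening: 0.45
```

Run:
```python
from h import *
im,T=snap('wrist','w11.png'); print(T, r.sense()['contact_force'])
c=cv2.resize(im[200:420,220:440],None,fx=2.7,fy=2.7,interpolation=cv2.INTER_CUBIC)
c=np.clip(c.astype(float)*2.0,0,255).astype(np.uint8); cv2.imwrite('pics/w11c.png',c)
print(delta(T,[733.4,-106.4,-5],down(np.radians(-72.5))))
```

```text
[[   0.003    0.302   -0.953  735.402]
 [   0.001   -0.953   -0.302 -106.996]
 [  -1.      -0.      -0.004   41.806]
 [   0.       0.       0.       1.   ]] [-0.152  1.012  0.125]
(array([46.8, -1.2,  1.9]), array([ 0.07, -0.2 ,  0.  ]))
```

View pics/w11c.png

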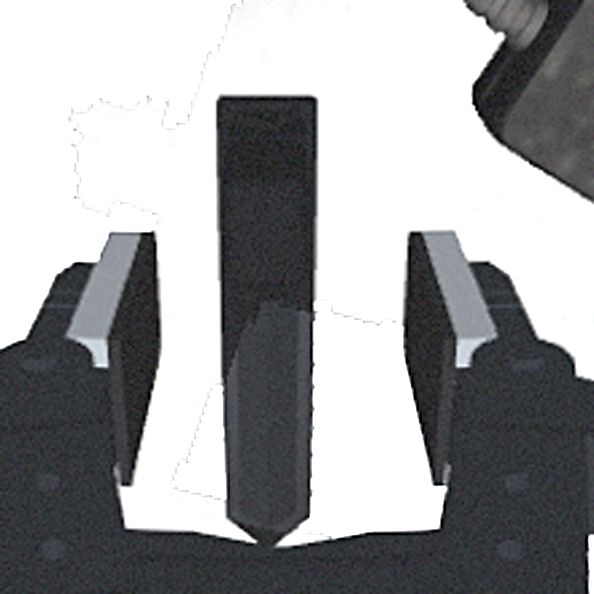

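>>> drive_tool --rows '[20, -2, 2, 0, 0, 0, 45, 40, -2, 2, 0, 0, 0, 45, 47, -2, 2, 0, 0, 0, 45, 47, -2, 2, 0, 0, 0, 45]'

```text
clock: 13.82
eef_pos: [732.4, -105.4, -6.5]
tcp_rot: [-2.759, 1.569, 0.689]
contact_force: [0.4, -0.2, -0.3]
opening: 0.452
```

Run:
```python
from h import *
im,T=snap('wrist','w12.png'); print(T[:3,3], r.sense()['contact_force'])
c=cv2.resize(im[200:420,220:440],None,fx=2.7,fy=2.7,interpolation=cv2.INTER_CUBIC)
c=np.clip(c.astype(float)*3.0,0,255).astype(np.uint8); cv2.imwrite('pics/w12c.png',c)
```

```text
[ 732.392 -105.419   -6.457] [ 0.41   0.265 -0.576]
```

View pics/w12c.png

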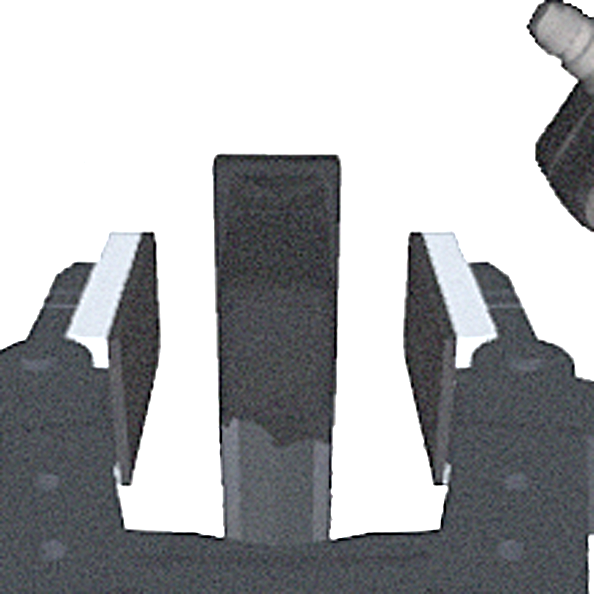

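Run:
```python
from h import *
T=np.load('pics/w12.png.npy'); im=cv2.imread('pics/w12.png')
d=np.array([-.9537,-.3007,0]); n=np.array([.3007,-.9537,0]); G=np.array([731.5,-107,0])
cr=lambda p:((p-[220,200])*2.7).round()
for a in(-11,11):
    for b in (-8,8):
        print(a,b,cr(proj('wrist',G+a*d+b*n+[0,0,46],T)),cr(proj('wrist',G+a*d+b*n+[0,0,18],T)))
print('nose',cr(proj('wrist',G+107*d+[0,0,3],T)),'tail',cr(proj('wrist',G-15*d,T)))
c=cv2.resize(im[240:340,285:355],None,fx=8,fy=6,interpolation=cv2.INTER_CUBIC)
c=np.clip((c.astype(float)-10)*6.0,0,255).astype(np.uint8); cv2.imwrite('pics/w12d.png',c)
```

```text
-11 -8 [218. 291.] [229. 213.]
-11 8 [342. 292.] [331. 213.]
11 -8 [222. 432.] [231. 337.]
11 8 [337. 432.] [329. 337.]
nose [279. 669.] tail [280. 152.]
```

View pics/w12d.png

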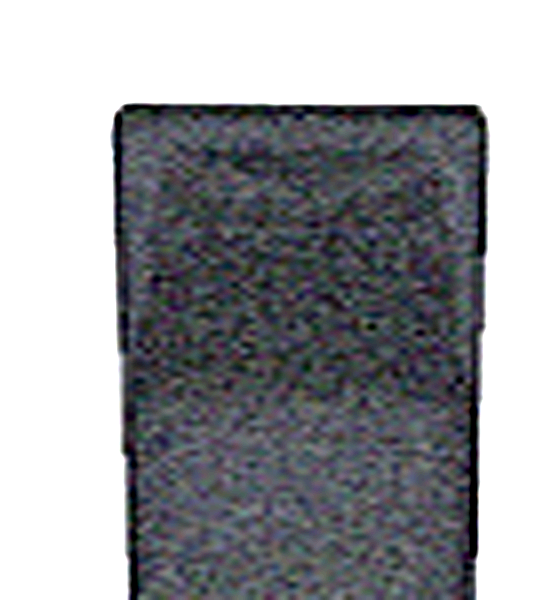

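Predicted grip position matches (faces at rows 213–337 against pads 232–355). Small shift, then close.

>>> drive_tool --rows '[0, -0.5, -2.5, 0, 0, 0, 45, 0, -0.5, -2.5, 0, 0, 0, 8, 0, -0.5, -2.5, 0, 0, 0, 8, 0, -0.5, -2.5, 0, 0, 0, 8, 0, -0.5, -2.5, 0, 0, 0, 8, 0, -0.5, -2.5, 0, 0, 0, 8, 0, -0.5, -2.5, 0, 0, 0, 8, 0, -0.5, -2.5, 0, 0, 0, 8]' --newtons 60

```text
clock: 14.88
eef_pos: [735.8, -104.2, -5.0]
tcp_rot: [3.123, 1.567, 0.288]
contact_force: [-0.1, 1.0, 6.3]
opening: 0.172
```

Run:
```python
from h import *
I=np.eye(4)
for p in [(322,402),(260,397),(385,397)]:
    o,d=ray('wrist',p,I)
    for z in(-42.5,-38,-30,0): print(p,z,(o+d*(z-o[2])/d[2]).round(1))
```

```text
(322, 402) -42.5 [-140.7    1.   -42.5]
(322, 402) -38 [-135.5    1.   -38. ]
(322, 402) -30 [-126.1    0.9  -30. ]
(322, 402) 0 [-91.2   0.7   0. ]
(260, 397) -42.5 [-140.2   -5.3  -42.5]
(260, 397) -38 [-134.8   -6.5  -38. ]
(260, 397) -30 [-125.3   -8.5  -30. ]
(260, 397) 0 [-89.7 -16.3   0. ]
(385, 397) -42.5 [-140.1    7.4  -42.5]
(385, 397) -38 [-134.8    8.5  -38. ]
(385, 397) -30 [-125.3   10.5  -30. ]
(385, 397) 0 [-89.6  18.1   0. ]
```

```bash
cat >> h.py <<'E'
RK=np.load('rack.npy')
def deckR():
    M=rackT(RK)[:3,:3]@R.from_rotvec([-0.105,0,0]).as_matrix()  # chock axes
    return M
def toolR(): # tool rotation that puts chock axes on the deck
    M=deckR(); return np.stack([-M[:,2],M[:,1],M[:,0]],1)
NOSE=np.array([-8.,1.0,111.9])  # nose (3 above underside) in tool
def tool_for_nose(rx,h=0.,ry=-72.):
    "TCP so nose is at rack (rx,ry) , underside h above deck"
    M=rackT(RK); D=deckR(); base=(M@[rx,ry,30-ry*np.tan(.105),1])[:3]
    N=base+D[:,2]*(3+h); return N-toolR()@NOSE
E
python3 - <<'E'
from h import *
p=tool_for_nose(-40,90); print(p,toolR())
print(delta(toolT(),p,toolR()))
print(delta(toolT(),[640,-60,150],down(np.radians(-30))))
E
```

```text
[381.426 213.732 122.225] [[-0.012  0.115  0.993]
 [-0.104  0.988 -0.115]
 [-0.994 -0.105  0.   ]]
(array([-128.3, -410.1,  241.3]), array([-155.61,   -8.24,   -2.07]))
(array([-155.4,  -71.1,   77.3]), array([-42.43,  -0.22,  -0.09]))
```

>>> drive_tool --rows '[-20, 0, 0, 0, 0, 0, 8, -80, 0, 0, 0, 0, 0, 8, -140, 0, 0, 0, 0, 0, 8, -155, -20, 20, -10, 0, 0, 8, -155, -50, 50, -20, 0, 0, 8, -155, -80, 80, -30, 0, 0, 8, -155, -110, 110, -40, 0, 0, 8, -155, -140, 140, -50, 0, 0, 8, -155, -170, 170, -60, 0, 0, 8, -155, -200, 200, -70, 0, 0, 8]'

```text
clock: 16.12
eef_pos: [482.6, 26.3, 149.8]
tcp_rot: [1.863, 1.566, 0.256]
contact_force: [1.2, 0.5, -1.5]
opening: 0.172
```

Run:
```python
from h import *
im,T=snap('wrist','w13.png'); print(T[:3,3], r.sense()['contact_force'],r.sense()['opening'])
p=tool_for_nose(-40,90); print(delta(T,p,toolR()))
```

```text
[482.63   26.269 149.835] [-5.826  1.4   -3.576] 0.17159673607471096
(array([  27.4, -108.2, -183.6]), array([-85.41,  -4.37,  -5.11]))
```

View pics/w13.png

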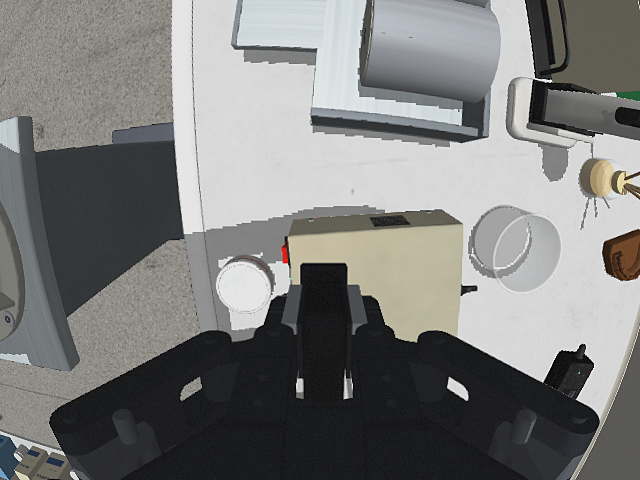

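>>> drive_tool --rows '[0, -20, -30, -10, -0.5, -0.6, 8, 0, -40, -60, -20, -1, -1.2, 8, 0, -60, -90, -30, -1.5, -1.8, 8, 0, -80, -120, -40, -2, -2.4, 8, 0, -108, -183, -50, -2.5, -3, 8, 20, -108, -183, -60, -3, -3.6, 8, 27, -108, -183, -70, -3.5, -4.2, 8, 27, -108, -183, -80, -4, -4.8, 8, 27, -108, -183, -85.4, -4.4, -5.1, 8, 27, -108, -183, -85.4, -4.4, -5.1, 8]'

```text
clock: 17.42
eef_pos: [374.4, 213.8, 123.0]
tcp_rot: [-1.615, 1.466, -1.723]
contact_force: [-0.6, -0.9, -0.9]
opening: 0.171
```

Run:
```python
from h import *
im,T=snap('wrist','w14.png'); print(T[:3,3], r.sense()['contact_force'],r.sense()['qpos'])
s,T2=snap('scene','s14.png'); cv2.imwrite('pics/s14c.png',cv2.resize(s[210:330,190:350],None,fx=5,fy=5,interpolation=cv2.INTER_CUBIC))
p=tool_for_nose(-40,90); print(delta(T,p,toolR()))
```

```text
[374.429 213.794 123.025] [-0.22  -0.642 -1.657] [ 0.582  0.198  2.061 -0.095  0.955 -0.821]
(array([0.7, 0.8, 7. ]), array([ 0.45, -0.22, -0.  ]))
```

View pics/w14.png

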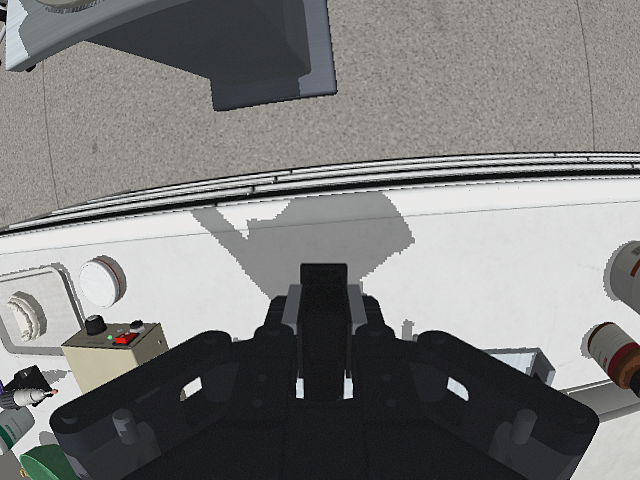

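View pics/s14c.png

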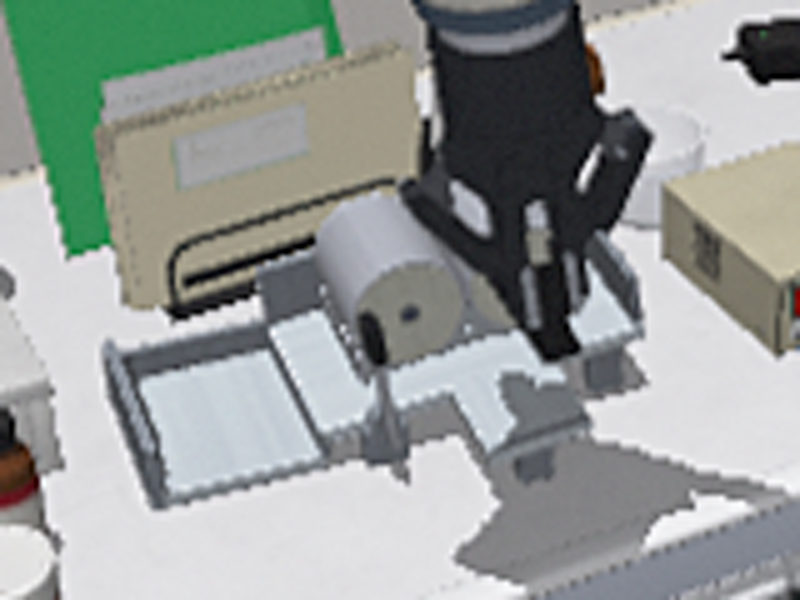

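Run:
```python
from h import *
M=rackT(RK)
T=np.load('pics/w1.png.npy')
for X in [(-14,-68.3,72.4),(66,-68.3,72.4),(-110,-42,34.4),(-40,-42,34.4)]: 
    w=(M@np.append(X,1))[:3]; print(X,proj('wrist',w,T),((proj('wrist',w,T)-[325,165])*[4.2,3.4]).round(), proj('scene',w),((proj('scene',w)-[190,210])*5).round())
p=tool_for_nose(-25,12)
T=toolT(); print(p,delta(T,p,toolR()),delta(T,tool_for_nose(-25,1),toolR()))
```

```text
(-14, -68.3, 72.4) [411.851 266.818] [365. 346.] [285.379 268.323] [477. 292.]
(66, -68.3, 72.4) [417.023 187.924] [386.  78.] [276.582 254.762] [433. 224.]
(-110, -42, 34.4) [376.179 331.6  ] [215. 566.] [288.507 299.859] [493. 449.]
(-40, -42, 34.4) [379.747 277.244] [230. 382.] [280.284 286.133] [451. 381.]
[395.382 203.88   44.654] (array([78.5,  0.7, 22.2]), array([ 0.36, -0.23, -0.01])) (array([89.5,  0.7, 22.3]), array([ 0.36, -0.23, -0.01]))
```

Run:
```python
from h import *
T=np.load('pics/w1.png.npy'); M=rackT(RK); print(RK)
w=(M@[-110,-42,34.4,1])[:3]; print(w,proj('wrist',w,T),onz('wrist',proj('wrist',w,T),34.4,T),onz('wrist',(373.8,330.6),34.4,T), T)
```

```text
[539.708 259.854  -0.116]
[425.595 230.833  34.4  ] [376.179 331.6  ] [425.595 230.833  34.4  ] [427.373 233.602  34.4  ] [[ -0.     -0.112  -0.994 584.38 ]
 [  0.     -0.994   0.112 273.968]
 [ -1.     -0.      0.    249.786]
 [  0.      0.      0.      1.   ]]
```

Run:
```python
from h import *
for i in range(2): print(camera_params('wrist'))
print(camera_params('top')['pose'])
```

```text
{'vertical_fov': 65.70646984690485, 'cx': 323.9579913985437, 'cy': 239.84710724602417, 'tool_from_camera': array([[   0.001,   -0.271,    0.963, -169.447],
       [   1.   ,    0.001,   -0.001,   -1.333],
       [  -0.001,    0.963,    0.271,  -68.876],
       [   0.   ,    0.   ,    0.   ,    1.   ]])}
{'vertical_fov': 65.70646984690485, 'cx': 323.9579913985437, 'cy': 239.84710724602417, 'tool_from_camera': array([[   0.001,   -0.271,    0.963, -169.447],
       [   1.   ,    0.001,   -0.001,   -1.333],
       [  -0.001,    0.963,    0.271,  -68.876],
       [   0.   ,    0.   ,    0.   ,    1.   ]])}
[[  -0.006   -0.991    0.132  423.046]
 [  -1.       0.007    0.008   44.101]
 [  -0.009   -0.132   -0.991 1625.8  ]
 [   0.       0.       0.       1.   ]]
```

```bash
sed -i 's/NOSE=np.array(\[-8.,1.0,111.9\])/NOSE=np.array([-8.,0.,112.5])/' h.py
python3 - <<'E'
from h import *
T=toolT()
for h in (12,2): print(h,delta(T,tool_for_nose(-23,h,-71),toolR()))
E
```

```text
12 (array([78.5,  2.7, 23.6]), array([ 0.36, -0.23, -0.01]))
2 (array([88.5,  2.7, 23.7]), array([ 0.36, -0.23, -0.01]))
```

>>> drive_tool --rows '[40, 2.7, 23.6, 0.4, -0.2, 0, 8, 75, 2.7, 23.6, 0.4, -0.2, 0, 8, 84, 2.7, 23.6, 0.4, -0.2, 0, 8, 87, 2.7, 23.6, 0.4, -0.2, 0, 8, 87, 2.7, 23.6, 0.4, -0.2, 0, 8, 87, 2.7, 23.6, 0.4, -0.2, 0, 8]'

```text
clock: 18.27
eef_pos: [397.4, 205.3, 36.9]
tcp_rot: [-1.561, 1.467, -1.677]
contact_force: [0.2, 0.4, -2.3]
opening: 0.17
```

Run:
```python
from h import *
s=r.sense(); print(s['contact_force'],s['eef_pos'])
s,T2=snap('scene','s15.png'); cv2.imwrite('pics/s15c.png',cv2.resize(s[210:330,190:350],None,fx=5,fy=5,interpolation=cv2.INTER_CUBIC))
T=toolT()
for h in (2,0): print(h,delta(T,tool_for_nose(-23,h,-71),toolR()))
```

```text
[ 0.207  0.364 -2.299] [397.446 205.306  36.913]
2 (array([ 2.4, -0.4, -0.4]), array([-0.05,  0.05, -0.07]))
0 (array([ 4.4, -0.4, -0.4]), array([-0.05,  0.05, -0.07]))
```

View pics/s15c.png

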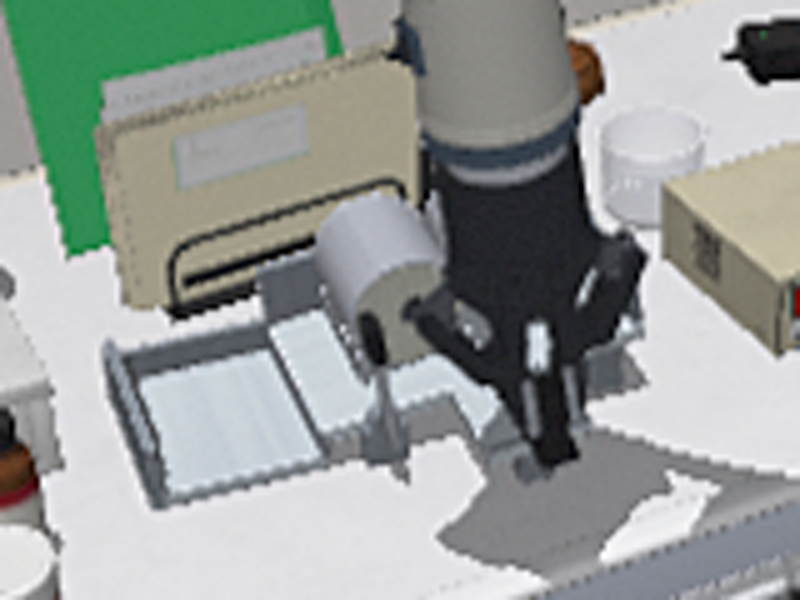

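Lowering gently to contact.

>>> drive_tool --rows '[1.5, 0, 0, 0, 0, 0, 8, 3, 0, 0, 0, 0, 0, 8, 4, 0, 0, 0, 0, 0, 8, 4, 0, 0, 0, 0, 0, 8]'

```text
clock: 18.82
eef_pos: [397.2, 204.8, 32.7]
tcp_rot: [-1.564, 1.467, -1.68]
contact_force: [0.4, -0.2, -1.5]
opening: 0.175
```

>>> drive_tool --rows '[1, 0, 0, 0, 0, 0, 8, 2, 0, 0, 0, 0, 0, 8, 2, 0, 0, 0, 0, 0, 8]'

```text
clock: 19.2
eef_pos: [397.0, 204.8, 32.0]
tcp_rot: [-1.566, 1.467, -1.683]
contact_force: [-7.0, 1.0, 23.5]
opening: 0.171
```

>>> drive_tool --rows '[-1, 0, 0, 0, 0, 0, 30, -1, 0, 0, 0, 0, 0, 50, -1, 0, 0, 0, 0, 0, 50, -1, 0, 0, 0, 0, 0, 50, -30, 0, 0, 0, 0, 0, 50, -90, 0, 0, 10, 0, 0, 50, -120, 0, 0, 20, 0, 0, 50, -120, 0, 0, 30, 0, 0, 50, -120, 0, 0, 40, 0, 0, 50, -120, 0, 0, 50, 0, 0, 50]'

```text
clock: 20.45
eef_pos: [398.3, 217.1, 151.3]
tcp_rot: [-0.688, 1.467, -1.684]
contact_force: [-0.4, 0.6, 0.4]
opening: 0.497
```

>>> drive_tool --rows '[0, 0, 0, 10, 0, 0, 50, 0, 0, 0, 20, 0, 0, 50, 0, 0, 0, 30, 0, 0, 50, 0, 0, 0, 40, 0, 0, 50, 0, 0, 0, 50, 0, 0, 50, 0, 0, 0, 60, 0, 0, 50, 0, 0, 0, 70, 0, 0, 50, 0, 0, 0, 80, 0, 0, 50, 0, 0, 0, 90, 0, 0, 50, 0, 0, 0, 100, 0, 0, 50]'

```text
clock: 21.7
eef_pos: [398.2, 217.0, 151.1]
tcp_rot: [1.06, 1.467, -1.687]
contact_force: [0.9, 0.0, -1.1]
opening: 0.506
```

```bash
cat >> h.py <<'E'
def toolR2(): # same with camera on +x side
    t=toolR(); return np.stack([t[:,0],-t[:,1],-t[:,2]],1)
E
python3 - <<'E'
from h import *
T=toolT(); print(T[:3,3],delta(T,T[:3,3],toolR2()),r.sense()['qpos'])
E
```

```text
[398.21  216.988 151.118] (array([0., 0., 0.]), array([29.26, -0.01,  0.04])) [ 0.562  0.188  1.996 -0.095  1.026  1.79 ]
```

>>> drive_tool --rows '[0, 0, -8, 10, 0, 0, 50, 0, 0, -8, 20, 0, 0, 50, 0, 0, -8, 29.3, 0, 0, 50, 0, 0, -8, 29.3, 0, 0, 50]'

```text
clock: 22.2
eef_pos: [405.5, 219.9, 150.5]
tcp_rot: [1.568, 1.466, -1.689]
contact_force: [-0.8, 0.2, -0.3]
opening: 0.498
```

Run:
```python
from h import *
im,T=snap('wrist','w16.png'); print(T, r.sense()['contact_force'], camera_params('wrist')['tool_from_camera'])
np.save('tfc16.npy',camera_params('wrist')['tool_from_camera'])
```

```text
[[ -0.012  -0.114  -0.993 405.481]
 [ -0.104  -0.988   0.115 219.943]
 [ -0.995   0.104   0.    150.537]
 [  0.      0.      0.      1.   ]] [-0.169 -0.499 -1.021] [[  -0.001   -0.269    0.963 -169.45 ]
 [   1.       0.       0.001    1.335]
 [  -0.001    0.963    0.269  -67.842]
 [   0.       0.       0.       1.   ]]
```

View pics/w16.png

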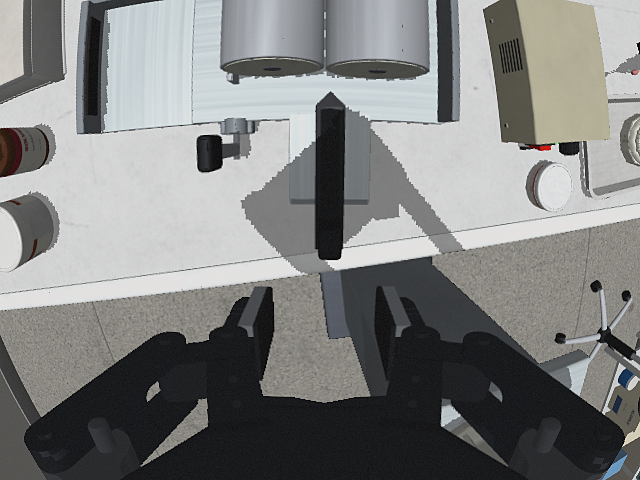

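Run:
```python
from h import *
im=cv2.imread('pics/w16.png')
c=cv2.resize(im[30:220,250:410],None,fx=4.8,fy=3.15,interpolation=cv2.INTER_CUBIC); cv2.imwrite('pics/w16c.png',np.clip(c.astype(float)*1.4,0,255).astype(np.uint8))
```

```text
(no output)
```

View pics/w16c.png

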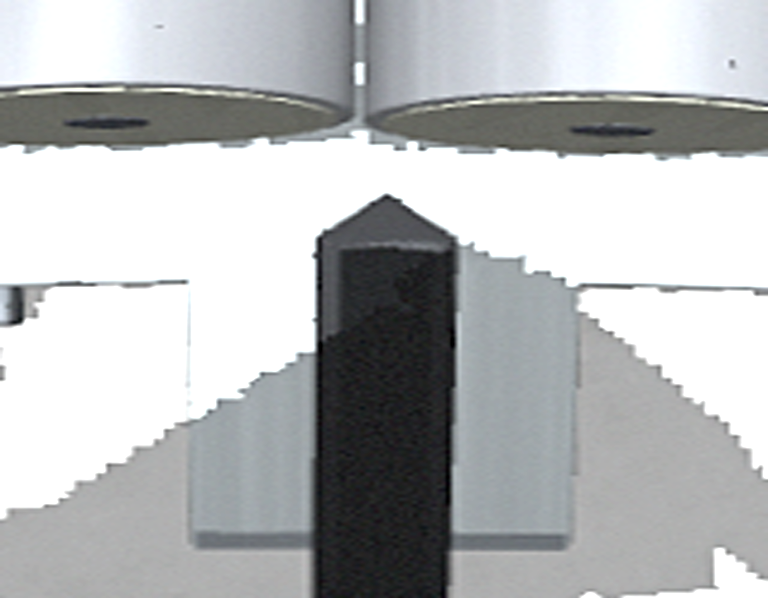

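Run:
```python
from h import *
import h
tfc=np.load('tfc16.npy')
def onx(px,x,P):
    f,cx,cy,_=cam('wrist'); u,v=px[0]-cx,px[1]-cy; rr=np.hypot(u,v); th=rr/f; d=np.array([u/rr*np.sin(th),v/rr*np.sin(th),np.cos(th)])
    d=P[:3,:3]@d; o=P[:3,3]; return o+d*(x-o[0])/d[0]
ideal=tfc.copy(); a=0.2715; ideal[:3,:3]=[[0,-np.sin(a),np.cos(a)],[1,0,0],[0,np.cos(a),np.sin(a)]]; ideal[1,3]=0
c=lambda u,v:(250+u/4.8,30+v/3.15)
for P in (tfc,ideal):
    print('seam',onx(c(360,60),79,P),onx(c(360,110),79,P),'hole',onx(c(107,122),79,P),onx(c(612,130),79,P))
    print('nose',onx(c(387,195),111,P),'foot L/R',onx(c(317,300),108,P),onx(c(454,300),108,P),onx(c(313,560),108,P),onx(c(448,560),108,P))
    print('landing',onx(c(190,290),114,P),onx(c(577,290),114,P),onx(c(195,540),114,P),onx(c(570,540),114,P))
print(tfc)
```

```text
seam [  79.       2.189 -128.958] [  79.       2.194 -117.815] hole [  79.     -32.631 -115.88 ] [  79.     36.91 -114.22]
nose [ 111.       6.484 -103.348] foot L/R [108.     -4.262 -77.896] [108.     16.74  -77.984] [108.     -5.04  -15.662] [108.     16.313 -15.691]
landing [114.    -24.313 -80.764] [114.     36.461 -81.011] [114.    -24.207 -19.599] [114.     36.363 -19.695]
seam [  79.       0.686 -129.139] [  79.       0.685 -117.992] hole [  79.     -34.15  -116.085] [  79.      35.398 -114.369]
nose [ 111.       4.939 -103.541] foot L/R [108.     -5.821 -78.091] [108.     15.18  -78.165] [108.     -6.639 -15.864] [108.     14.711 -15.882]
landing [114.    -25.878 -80.978] [114.     34.896 -81.184] [114.    -25.808 -19.813] [114.     34.754 -19.878]
[[  -0.001   -0.269    0.963 -169.45 ]
 [   1.       0.       0.001    1.335]
 [  -0.001    0.963    0.269  -67.842]
 [   0.       0.       0.       1.   ]]
```

Run:
```python
from h import *
P=np.load('tfc16.npy'); a=0.2715; P[:3,:3]=[[0,-np.sin(a),np.cos(a)],[1,0,0],[0,np.cos(a),np.sin(a)]]; P[1,3]=0
def onx(px,x):
    f,cx,cy,_=cam('wrist'); u,v=px[0]-cx,px[1]-cy; rr=np.hypot(u,v); th=rr/f; d=np.array([u/rr*np.sin(th),v/rr*np.sin(th),np.cos(th)])
    d=P[:3,:3]@d; o=P[:3,3]; return o+d*(x-o[0])/d[0]
for n,p,x in [('topL',(197,150),35),('topR',(222,150),35),('hinge blk L',(222,125),112),('R',(254,125),112),('deck end front corner',(195,125),114),('uphill end',(438,120),114),('bay edge',(195,60),114)]: print(n,onx(p,x))
im=cv2.imread('pics/w16.png'); cv2.imwrite('pics/w16d.png',cv2.resize(im[90:190,170:290],None,fx=6,fy=6,interpolation=cv2.INTER_CUBIC))
```

```text
topL [ 35.    -71.906 -63.75 ]
topR [ 35.    -56.95  -63.022]
hinge blk L [112.    -77.932 -80.615]
R [112.    -52.777 -79.43 ]
deck end front corner [ 114.    -100.784  -82.105]
uphill end [114.     88.27  -85.227]
bay edge [ 114.    -100.721 -134.745]
```

View pics/w16d.png

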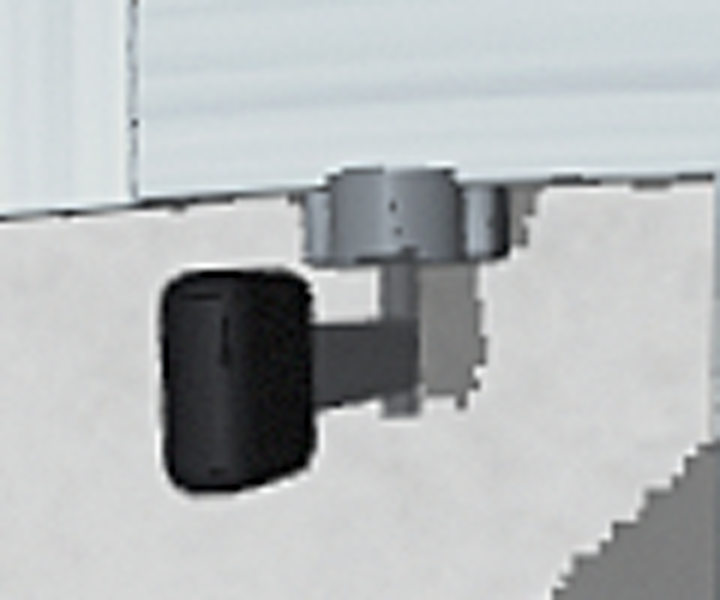

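>>> drive_tool --rows '[60, 4.2, 0, 0, 0, 0, 50, 105, 4.2, 0, 0, 0, 0, 50, 118.5, 4.2, 0, 0, 0, 0, 50, 118.5, 4.2, 0, 0, 0, 0, 50, 118.5, 4.2, 0, 0, 0, 0, 50]'

```text
clock: 22.88
eef_pos: [404.8, 204.4, 34.5]
tcp_rot: [1.584, 1.468, -1.669]
contact_force: [0.6, -0.4, 0.1]
opening: 0.499
```

Run:
```python
from h import *
im,T=snap('wrist','w17.png'); print(T[:3,3], r.sense()['contact_force'])
```

```text
[404.826 204.4    34.537] [-0.05  -0.55  -0.262]
```

View pics/w17.png

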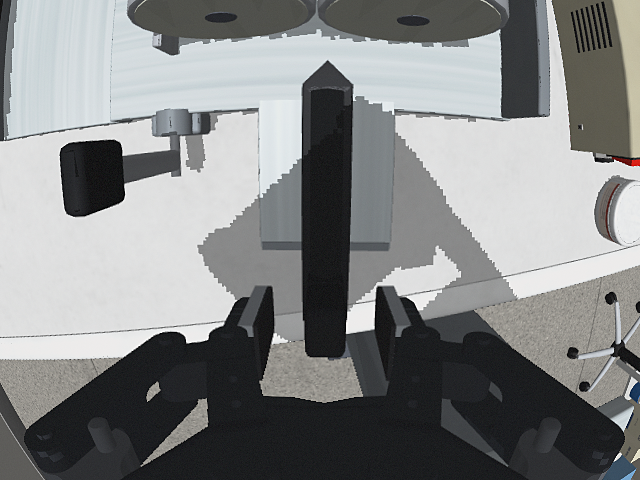

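>>> drive_tool --rows '[0.5, 0, 0, 0, 0, 0, 8, 0.5, 0, 0, 0, 0, 0, 8, 0.5, 0, 0, 0, 0, 0, 8, 0.5, 0, 0, 0, 0, 0, 8, 0.5, 0, 0, 0, 0, 0, 8, 0.5, 0, 0, 0, 0, 0, 8]' --newtons 60

```text
clock: 23.68
eef_pos: [405.6, 205.0, 35.1]
tcp_rot: [1.603, 1.469, -1.651]
contact_force: [-1.4, 0.5, 8.6]
opening: 0.171
```

Run:
```python
from h import *
im,T=snap('wrist','w18.png'); print(T[:3,3], r.sense()['contact_force'],r.sense()['opening'])
print(delta(T,T[:3,3],toolR2()))
```

```text
[405.648 205.012  35.091] [-2.072  0.593  8.833] 0.17188642103399976
(array([0., 0., 0.]), array([ 0.2 , -0.21,  0.2 ]))
```

View pics/w18.png

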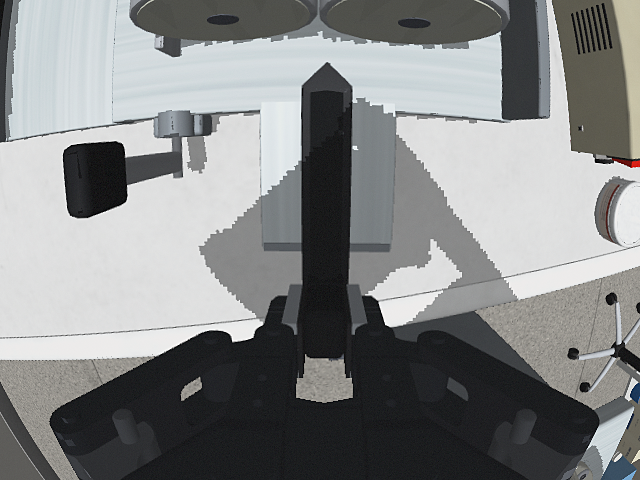

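```bash
cat >> h.py <<'E'
def onx(px,x):
    P=np.eye(4); a=0.2715; P[:3,:3]=[[0,-np.sin(a),np.cos(a)],[1,0,0],[0,np.cos(a),np.sin(a)]]; P[:3,3]=[-169.5,0,-67.8]
    f,cx,cy,_=cam('wrist'); u,v=px[0]-cx,px[1]-cy; rr=np.hypot(u,v); th=rr/f; d=np.array([u/rr*np.sin(th),v/rr*np.sin(th),np.cos(th)])
    d=P[:3,:3]@d; o=P[:3,3]; return o+d*(x-o[0])/d[0]
E
python3 - <<'E'
from h import *
im=cv2.imread('pics/w18.png'); cv2.imwrite('pics/w18c.png',np.clip(cv2.resize(im[0:110,260:390],None,fx=6,fy=5,interpolation=cv2.INTER_CUBIC)*1.2,0,255).astype(np.uint8))
for n,p,x in [('seam',(319,10),-38),('holeL',(222.5,19),-38),('holeR',(410.5,22),-38),('nose',(326.5,63),-6),('footL',(302,150),-9),('footR',(352,150),-9),('landL',(261,110),-3),('landR',(397,110),-3),('landL',(262,240),-3),('landR',(391,240),-3)]: print(n,onx(p,x))
E
```

```text
seam [ -38.      -1.749 -115.353]
holeL [ -38.     -36.582 -113.851]
holeR [ -38.      30.952 -112.071]
nose [  -6.       1.099 -101.685]
footL [ -9.     -9.405 -63.069]
footR [ -9.     12.02  -63.097]
landL [ -3.    -27.977 -81.346]
landR [ -3.     32.564 -81.54 ]
landL [ -3.    -29.086 -21.376]
landR [ -3.     31.523 -21.376]
```

View pics/w18c.png

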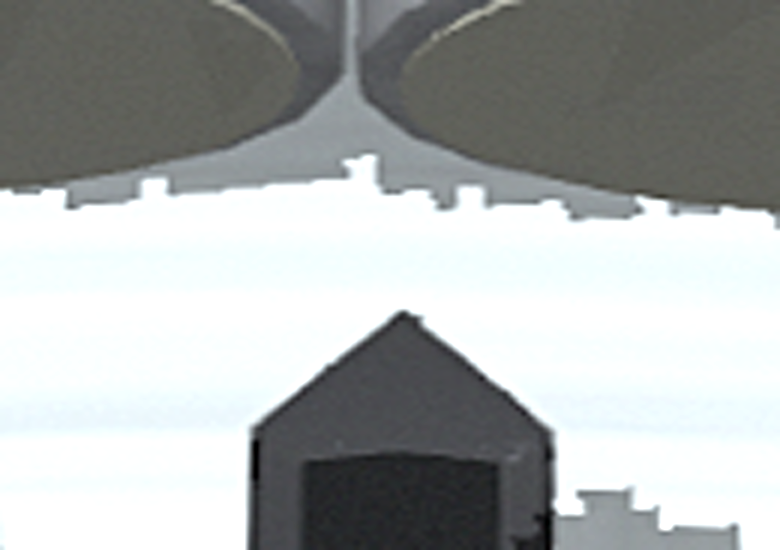

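>>> drive_tool --rows '[-0.3, -2.8, 0, 0.2, -0.2, 0.2, 8, -0.3, -2.8, -4, 0.2, -0.2, 0.2, 8, -0.3, -2.8, -12, 0.2, -0.2, 0.2, 8, -0.3, -2.8, -20, 0.2, -0.2, 0.2, 8, -0.3, -2.8, -25, 0.2, -0.2, 0.2, 8, -0.3, -2.8, -25, 0.2, -0.2, 0.2, 8]'

```text
clock: 24.48
eef_pos: [431.5, 204.9, 35.1]
tcp_rot: [1.577, 1.466, -1.68]
contact_force: [0.2, -0.3, 0.0]
opening: 0.168
```

Run:
```python
from h import *
im,T=snap('wrist','w19.png'); print(T[:3,3], r.sense()['contact_force'],r.sense()['opening'])
print(delta(T,T[:3,3],toolR2())); print((np.linalg.inv(rackT(RK))@np.append(T[:3,3],1)))
cv2.imwrite('pics/w19c.png',np.clip(cv2.resize(im[0:300,200:450],None,fx=3,fy=2,interpolation=cv2.INTER_CUBIC)*1.2,0,255).astype(np.uint8))
```

```text
[431.526 204.945  35.099] [ 1.164 -0.004 -0.795] 0.16919120033051713
(array([0., 0., 0.]), array([-0.03, -0.04,  0.02]))
[-101.12   -67.031   35.099    1.   ]
```

View pics/w19c.png

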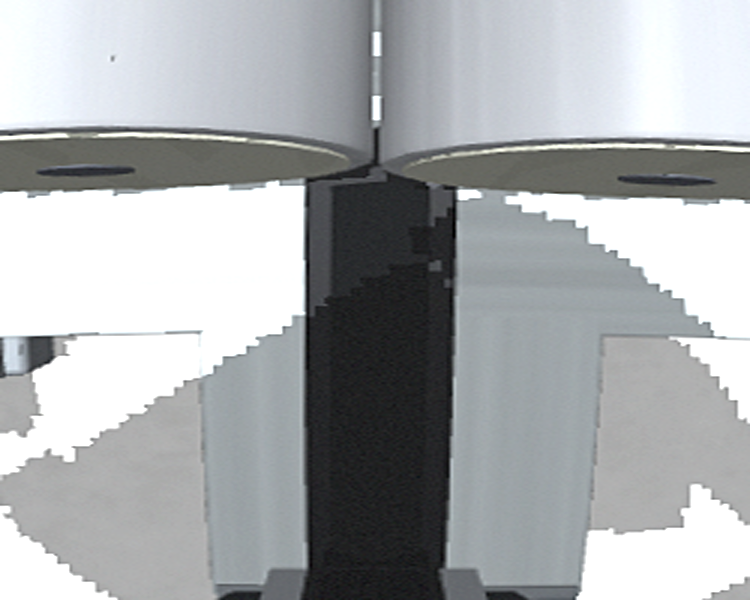

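>>> drive_tool --rows '[0.3, 0, -8, 0, 0, 0, 8, 0.3, 0, -18, 0, 0, 0, 8, 0.3, 0, -28, 0, 0, 0, 8, 0.3, 0, -38, 0, 0, 0, 8, 0.3, 0, -48, 0, 0, 0, 8, 0.3, 0, -56, 0, 0, 0, 8, 0.3, 0, -60, 0, 0, 0, 8, 0.3, 0, -60, 0, 0, 0, 8]'

```text
clock: 25.52
eef_pos: [490.6, 198.0, 35.1]
tcp_rot: [1.571, 1.466, -1.687]
contact_force: [-2.6, 0.7, 5.1]
opening: 0.171
```

Run:
```python
from h import *
im,T=snap('wrist','w20.png'); print(T[:3,3], r.sense()['contact_force'],r.sense()['opening'])
print(delta(T,T[:3,3],toolR2())); print((np.linalg.inv(rackT(RK))@np.append(T[:3,3],1)))
```

```text
[490.615 197.981  35.069] [-2.067  0.323  5.064] 0.17131945244123514
(array([0., 0., 0.]), array([-0.03,  0.  ,  0.  ]))
[-41.622 -67.126  35.069   1.   ]
```

View pics/w20.png

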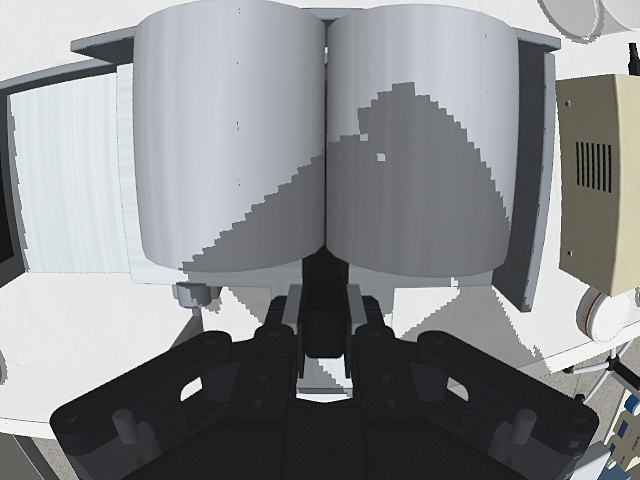

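>>> drive_tool --rows '[0, 0, -2, 0, 0, 0, 8, 0, 0, -4, 0, 0, 0, 8, 0, 0, -6, 0, 0, 0, 8, 0, 0, -6.5, 0, 0, 0, 8]'

```text
clock: 26.08
eef_pos: [497.1, 197.2, 35.1]
tcp_rot: [1.57, 1.466, -1.688]
contact_force: [-5.5, 1.1, 4.9]
opening: 0.171
```

>>> drive_tool --rows '[0, 0, -1, 0, 0, 0, 8, 0, 0, -2, 0, 0, 0, 8, 0, 0, -2, 0, 0, 0, 8]'

```text
clock: 26.45
eef_pos: [499.1, 197.0, 35.1]
tcp_rot: [1.571, 1.466, -1.687]
contact_force: [-3.1, 1.0, 5.4]
opening: 0.174
```

>>> drive_tool --rows '[0, 0, -1, 0, 0, 0, 8, 0, 0, -2, 0, 0, 0, 8, 0, 0, -2, 0, 0, 0, 8]'

```text
clock: 26.82
eef_pos: [499.9, 196.7, 35.1]
tcp_rot: [1.55, 1.465, -1.708]
contact_force: [-8.8, 3.4, 8.8]
opening: 0.171
```

>>> drive_tool --rows '[0, 0, -1.5, 0, 0, 0, 8, 0, 0, -3, 0, 0, 0, 8, 0, 0, -3, 0, 0, 0, 8]'

```text
clock: 27.2
eef_pos: [500.0, 196.5, 35.0]
tcp_rot: [1.504, 1.464, -1.755]
contact_force: [-14.5, 5.2, 14.1]
opening: 0.168
```

Run:
```python
from h import *
im,T=snap('wrist','w21.png'); print(T[:3,3], r.sense()['contact_force'],r.sense()['opening'])
print(delta(T,T[:3,3],toolR2())); print((np.linalg.inv(rackT(RK))@np.append(T[:3,3],1)))
cv2.imwrite('pics/w21c.png',np.clip(cv2.resize(im[0:400,240:400],None,fx=4,fy=1.5,interpolation=cv2.INTER_CUBIC)*1.4,0,255).astype(np.uint8))
```

```text
[499.957 196.489  35.034] [-15.713   5.471  14.547] 0.16623143863052373
(array([0., 0., 0.]), array([-0.09,  0.42, -0.08]))
[-32.17  -67.53   35.034   1.   ]
```

View pics/w21.png

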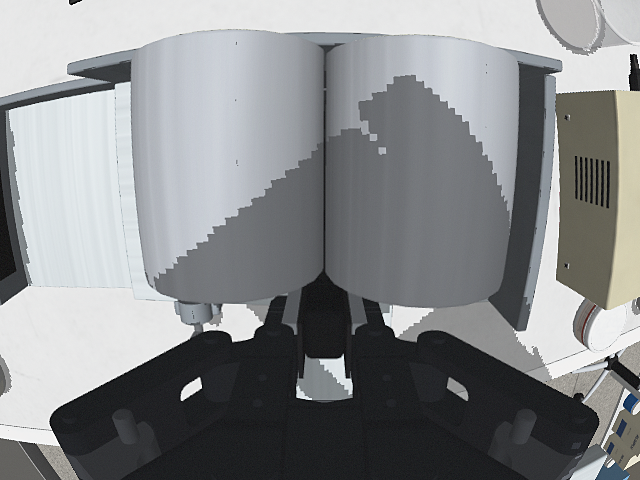

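>>> drive_tool --rows '[-0.5, 0, 0, 0, 0, 0, 8, -0.5, 0, 0, 0, 0, 0, 25, -0.5, 0, 0, 0, 0, 0, 45, -0.5, 0, 0, 0, 0, 0, 45, -0.5, 0, 0, 0, 0, 0, 45, -15, 0, 0, 0, 0, 0, 45, -50, 0, 0, 0, 0, 0, 45, -100, 0, 30, 0, 0, 0, 45, -120, 0, 60, 0, 0, 0, 45, -120, 0, 60, 0, 0, 0, 45]'

```text
clock: 28.5
eef_pos: [442.5, 217.0, 157.3]
tcp_rot: [1.53, 1.467, -1.728]
contact_force: [0.6, -0.5, 0.3]
opening: 0.45
```

Run:
```python
from h import *
im,T=snap('wrist','w22.png'); print(T[:3,3], r.sense()['contact_force'],r.sense()['clock'])
print((np.linalg.inv(rackT(RK))@np.append(T[:3,3],1)))
cv2.imwrite('pics/w22c.png',np.clip(cv2.resize(im[0:280,190:470],None,fx=2.8,fy=2.1,interpolation=cv2.INTER_CUBIC)*1.2,0,255).astype(np.uint8))
```

```text
[442.453 216.991 157.301] [ 0.127 -0.274  0.045] 28.55
[-91.656 -53.803 157.301   1.   ]
```

View pics/w22.png

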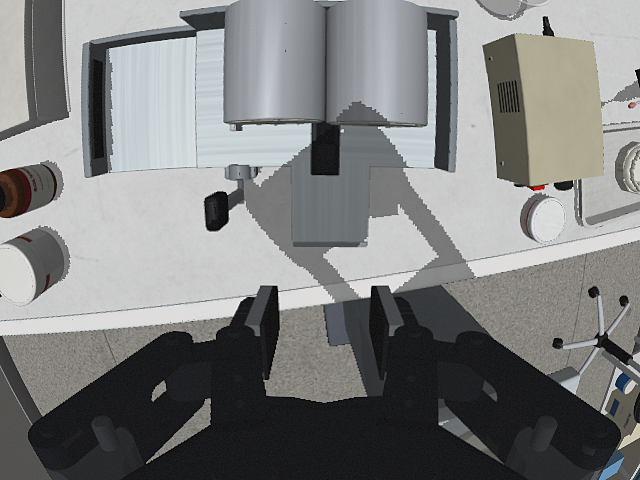

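```bash
cat >> h.py <<'E'
def deckcoords(P):
    "world -> (x across, u downhill along deck from gate line, v normal height over deck), RK based, u raw"
    p=(np.linalg.inv(rackT(RK))@np.append(P,1))[:3]; p=p-[0,0,30]; c,s=np.cos(.105),np.sin(.105)
    return np.array([p[0], p[1]*c-p[2]*s, p[1]*s+p[2]*c])
E
python3 - <<'E'
from h import *
T=np.load('pics/w16.png.npy'); print('w16',deckcoords(T[:3,3]))
print('grip z range', onx((205,135),35),onx((205,172),35))
T=np.load('pics/w22.png.npy'); print('w22',deckcoords(T[:3,3])); D=deckcoords(T[:3,3])
im=cv2.imread('pics/w22.png')
g=(im.max(2)<60).astype(np.uint8); n,l,s,c=cv2.connectedComponentsWithStats(g[180:240,195:240]); k=1+s[1:,4].argmax(); print(s[k]+[195,180,0,0,0])
cv2.imwrite('pics/w22l.png',cv2.resize(im[150:250,180:280],None,fx=6,fy=6,interpolation=cv2.INTER_CUBIC))
print(deckcoords([500,196.5,35.0]))
E
```

```text
w16 [-128.723  -67.469  114.094]
grip z range [ 35.    -66.803 -71.99 ] [ 35.    -67.598 -50.893]
w22 [-91.656 -66.849 120.96 ]
[204 192  25  39 790]
[-32.129 -67.666  -2.103]
```

View pics/w22l.png

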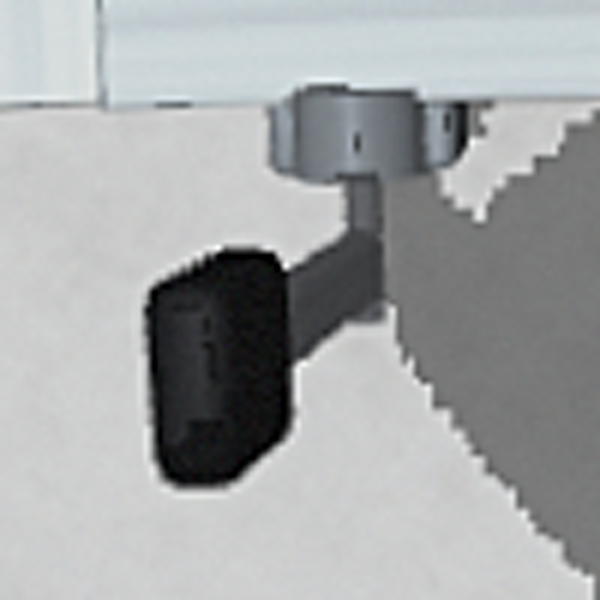

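>>> drive_tool --rows '[0, -40, -28.4, 0, 0, 0, 0, 0, -40, -28.4, 0, 0, 0, 0, 0, -40, -28.4, 0, 0, 0, 0, 40, -40, -28.4, 0, 0, 0, 0, 76, -40, -28.4, 0, 0, 0, 0, 86, -40, -28.4, 0, 0, 0, 0, 86, -40, -28.4, 0, 0, 0, 0]'

```text
clock: 29.42
eef_pos: [474.2, 243.5, 66.4]
tcp_rot: [1.518, 1.465, -1.741]
contact_force: [-0.3, -0.3, -1.1]
opening: -0.001
```

Run:
```python
from h import *
im,T=snap('wrist','w23.png'); print(T[:3,3], r.sense()['contact_force'],r.sense()['opening'],deckcoords(T[:3,3]),delta(T,T[:3,3],toolR2()))
s,_=snap('scene','s23.png'); cv2.imwrite('pics/s23c.png',cv2.resize(s[210:330,190:350],None,fx=5,fy=5,interpolation=cv2.INTER_CUBIC))
```

```text
[474.164 243.501  66.35 ] [ 0.771 -0.55   0.728] -8.397876065706053e-05 [-63.218 -27.488  33.655] (array([0., 0., 0.]), array([-0.05,  0.33, -0.03]))
```

View pics/w23.png

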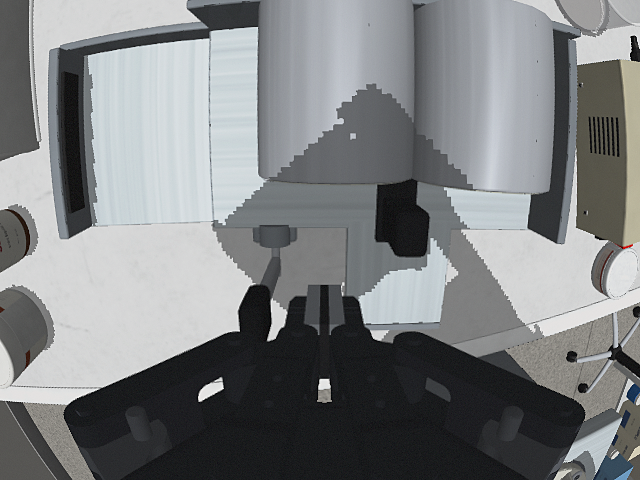

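View pics/s23c.png

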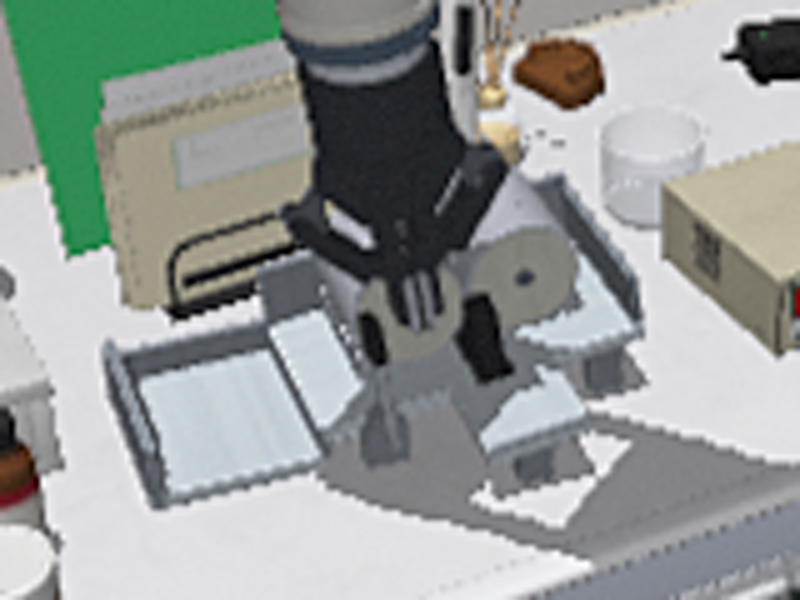

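>>> drive_tool --rows '[-6.3, -8, 0, 0, 0, 0, 0, -6.3, -14, 0, 0, 0, 0, 0, -6.2, -22.5, 0, 0, 0, 0, 0, -5.3, -31.2, 0, 0, 0, 0, 0, -3.2, -39.6, 0, 0, 0, 0, 0, 0, -47.6, 0, 0, 0, 0, 0, 4.3, -55.1, 0, 0, 0, 0, 0]'

```text
clock: 30.4
eef_pos: [481.4, 298.9, 57.1]
tcp_rot: [1.536, 1.467, -1.723]
contact_force: [-0.2, -0.4, 1.4]
opening: -0.001
```

Run:
```python
from h import *
im,T=snap('wrist','w24.png'); print(T[:3,3], r.sense()['contact_force'],deckcoords(T[:3,3]),delta(T,T[:3,3],toolR2()))
s,_=snap('scene','s24.png'); cv2.imwrite('pics/s24c.png',cv2.resize(s[210:330,190:350],None,fx=5,fy=5,interpolation=cv2.INTER_CUBIC))
```

```text
[481.434 298.872  57.096] [0.349 0.225 0.141] [-62.389  29.015  30.303] (array([0., 0., 0.]), array([-0.04,  0.22,  0.06]))
```

View pics/w24.png

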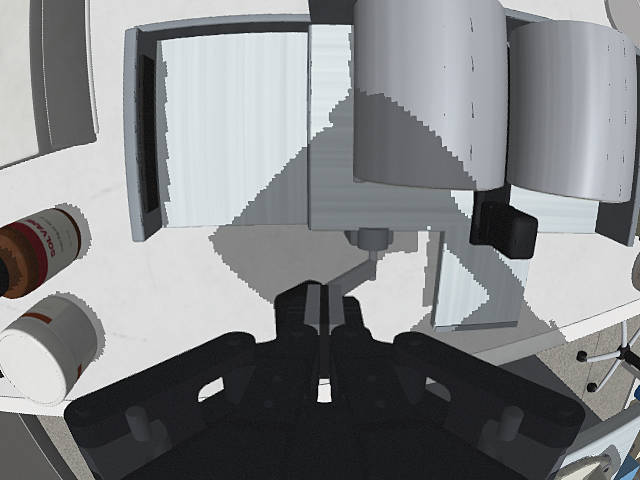

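View pics/s24c.png

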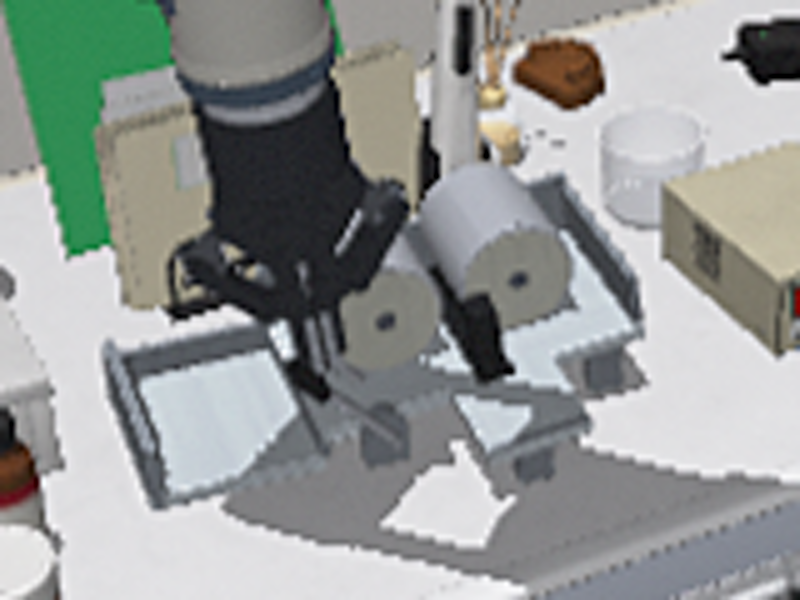

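>>> drive_tool --rows '[5, -6, 1, 0, 0, 0, 0, 12, -11.8, 1, 0, 0, 0, 0, 19, -17, 1, 0, 0, 0, 0, 26.4, -21.5, 1, 0, 0, 0, 0, 34.4, -25, 1, 0, 0, 0, 0, 42.7, -27, 1, 0, 0, 0, 0, 47, -28, 1, 0, 0, 0, 0, 47, -28, 1, 0, 0, 0, 0]'

```text
clock: 31.5
eef_pos: [482.2, 321.4, 6.5]
tcp_rot: [1.522, 1.465, -1.736]
contact_force: [-0.6, -0.0, 1.1]
opening: -0.001
```

Run:
```python
from h import *
im,T=snap('wrist','w25.png'); print(T[:3,3], r.sense()['contact_force'],deckcoords(T[:3,3]))
s,_=snap('scene','s25.png'); cv2.imwrite('pics/s25c.png',cv2.resize(s[210:330,190:350],None,fx=5,fy=5,interpolation=cv2.INTER_CUBIC))
```

```text
[482.174 321.369   6.5  ] [ 0.277  0.142 -0.512] [-64.251  56.625 -17.663]
```

View pics/w25.png

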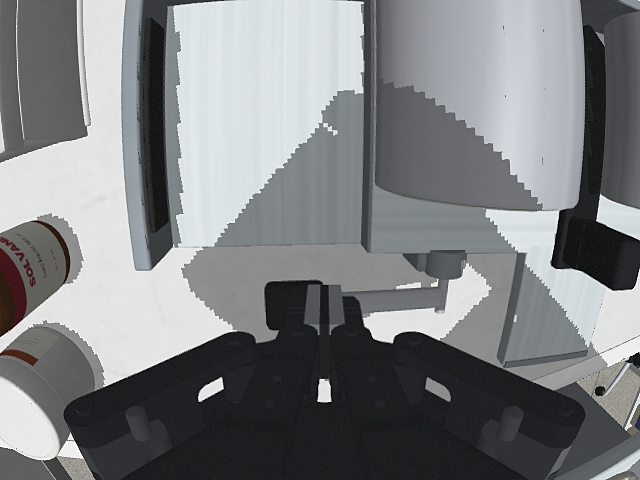

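View pics/s25c.png

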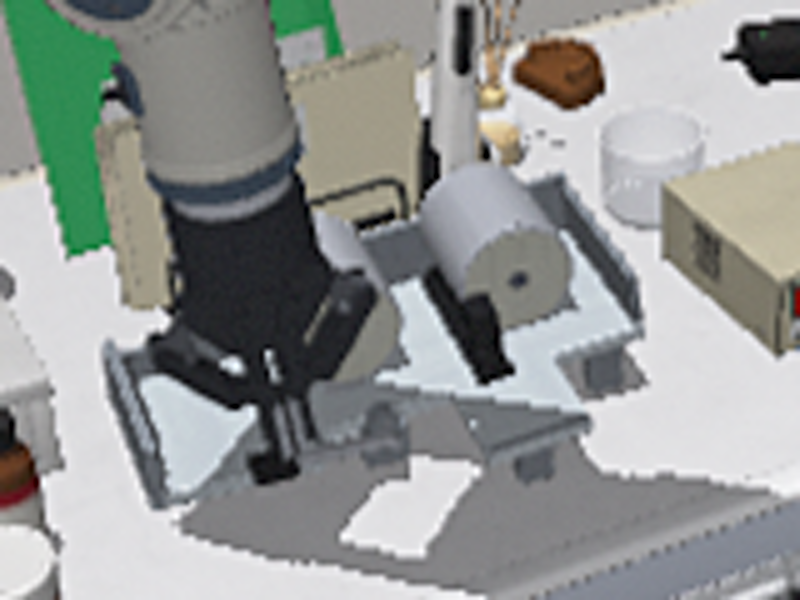

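>>> drive_tool --rows '[1.5, 0, 0, 0, 0, 0, 0, 3, 0, 0, 0, 0, 0, 0, 4.5, 0, 0, 0, 0, 0, 0, 4.5, 0, 0, 0, 0, 0, 0]'

```text
clock: 32.1
eef_pos: [482.3, 321.0, 2.4]
tcp_rot: [1.526, 1.466, -1.732]
contact_force: [-0.7, 0.2, 0.0]
opening: 0.001
```

>>> drive_tool --rows '[1, 0, 0, 0, 0, 0, 0, 2, 0, 0, 0, 0, 0, 0, 3, 0, 0, 0, 0, 0, 0, 3, 0, 0, 0, 0, 0, 0]'

```text
clock: 32.6
eef_pos: [482.2, 320.6, -0.7]
tcp_rot: [1.525, 1.466, -1.733]
contact_force: [-0.3, 0.0, 0.7]
opening: 0.001
```

Run:
```python
from h import *
im,T=snap('wrist','w26.png'); print(T[:3,3], r.sense()['contact_force'],deckcoords(T[:3,3]))
```

```text
[482.185 320.638  -0.673] [ 0.145 -0.268 -0.017] [-64.156  56.657 -24.872]
```

View pics/w26.png

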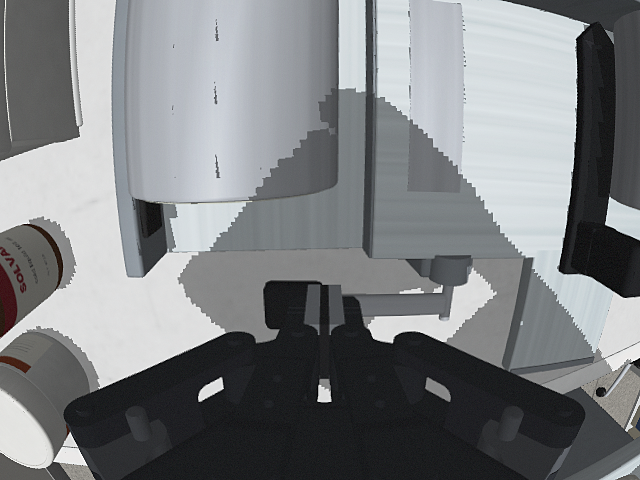

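>>> drive_tool --rows '[1, 0, 0, 0, 0, 0, 0, 2, 0, 0, 0, 0, 0, 0, 2, 0, 0, 0, 0, 0, 0]'

```text
clock: 33.02
eef_pos: [482.3, 320.7, -1.6]
tcp_rot: [1.527, 1.466, -1.731]
contact_force: [-4.1, 0.3, 13.3]
opening: -0.0
```

>>> drive_tool --rows '[0.8, 0, 0, 0, 0, 0, 0, 1.5, 0, 0, 0, 0, 0, 0, 1.5, 0, 0, 0, 0, 0, 0]'

```text
clock: 33.4
eef_pos: [482.3, 320.8, -1.7]
tcp_rot: [1.529, 1.466, -1.729]
contact_force: [-4.7, -0.8, 17.4]
opening: 0.002
```

Hard stop: 17 N with no further travel. Backing off and checking.

>>> drive_tool --rows '[-20, 0, 0, 0, 0, 0, 0, -70, 0, 10, 0, 0, 0, 0, -120, 0, 30, 0, 0, 0, 0, -160, 30, 40, 0, 0, 0, 0, -180, 40, 40, 0, 0, 0, 0, -180, 40, 40, 0, 0, 0, 0]'

```text
clock: 34.15
eef_pos: [441.7, 304.7, 183.3]
tcp_rot: [1.553, 1.469, -1.706]
contact_force: [0.2, -0.9, 0.5]
opening: 0.0
```

Run:
```python
from h import *
im,T=snap('wrist','w27.png'); print(T[:3,3], r.sense()['contact_force'],deckcoords(T[:3,3]))
t,_=snap('top','t27.png'); cv2.imwrite('pics/t27c.png',t)
```

```text
[441.719 304.683 183.297] [ 0.048 -0.092 -0.434] [-102.509   16.968  155.934]
```

View pics/w27.png

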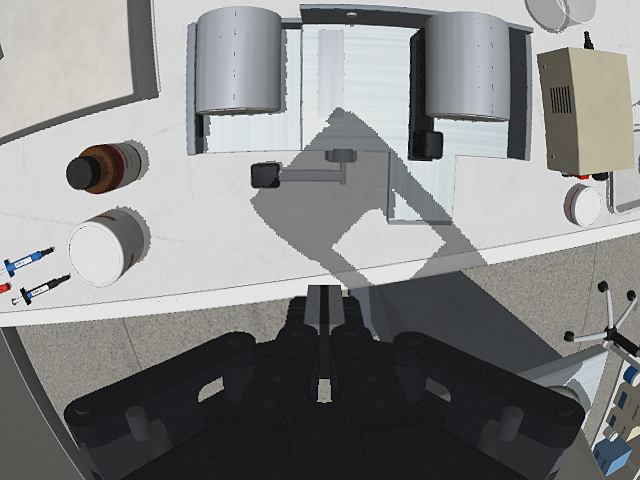

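View pics/t27.png

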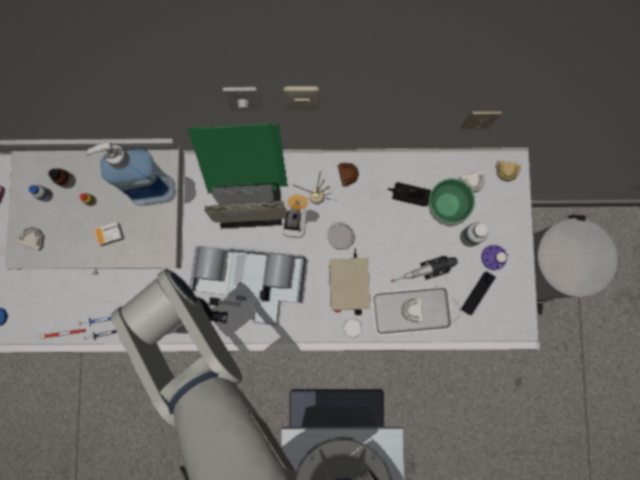

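Run:
```python
from h import *
im=cv2.imread('pics/w27.png')
cv2.imwrite('pics/w27c.png',np.clip(cv2.resize(im[0:190,290:540],None,fx=3.1,fy=3.1,interpolation=cv2.INTER_CUBIC)*1.4,0,255).astype(np.uint8))
# chock nose/tail in deck plane, deck at tool x = 156 + ~3
print('tail corners',[onx(p,v)[1:] for p,v in [((411,159),156),((442,159),156)]],'grip TCP x -102.5')
```

```text
tail corners [array([ 77.107, -51.532]), array([106.184, -52.68 ])] grip TCP x -102.5
```

View pics/w27c.png

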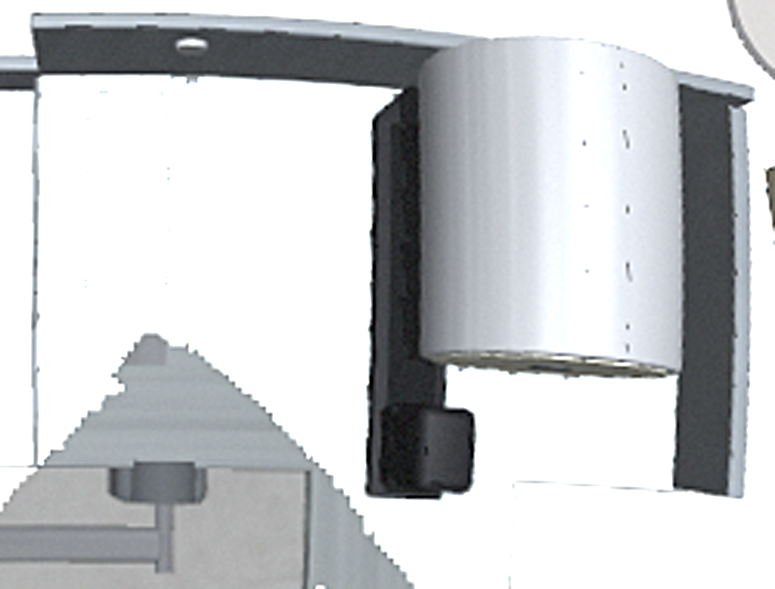

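Chock nose is at the fence (tail at rack x ≈ -51 mm against -52 mm expected), the flap is flat, the front ring is in the bay and the rear ring is held. Handing in.

Run:
```python
from rig import r, sign_off
s=r.sense(); print(s['clock'],s['contact_force'],s['qvel']); print(sign_off())
```

```text
34.25 [-0.57602499 -0.15452342 -0.42099075] [ 0.0034475   0.02101866  0.00520124 -0.00065321  0.00083035 -0.00123589]
the job is handed in; nothing more can be done
None
```

The job is done and was handed in at 34 s of the 72 s allowed; the sign-off gave no verdict.

**What I did, in order:**
1. Lifted the cast out of the bay and set it upright near the middle of the tray floor.
2. Laid the slim chock on the landing, took a fresh grip on it and slid it between the rings until it stopped at about 16 N. The 30 mm bar was not touched.
3. Pushed the lever down to its hard stop, 17 N with no further travel.

**Last checks, by wrist and top camera:**
- The front ring lies in the bay against the end stop.
- The rear ring rests against the chock.
- The chock tail is at rack x ≈ -51 mm, against -52 mm expected with the nose at the fence.
- The lever and flap are flat.
- The cast is upright in the tray.
- The other objects look unmoved.
- The arm is clear, with no contact force.

**What disagreed with the description:**
- **Fingertips:** they ended about 25 mm short of the stated TCP. My first close on the cast passed above it without touching, and I corrected for this afterwards.
- **Wrist camera:** the reported calibration changed by up to about 2.5 mm between poses.
- **Ring gap:** the line between the rings measured about 3.5 mm further downhill than slot_end says. I lined the chock up with the gap I saw, about 0.5–1 mm towards the rear ring.
- **Rear ring:** it probably rolled a few millimetres down onto the chock once the front ring left. I did not measure this.

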